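# Unlatch the sample cassette and square it up on the reader

## Robot

A 6-joint arm with a two-finger parallel gripper is mounted at the origin on the work surface. World frame = base frame: x ahead of the robot, y to its left, z up, the work surface at z = 0. Lengths are in m, angles in rad, forces in N, time in s.
With the tool pointing down it reaches from about 0.25 to 0.725 m from the base axis. Payload 4 kg.
Tool frame: the origin (TCP) lies between the finger pads; the fingertips stand 11 mm ahead of it and the grasp point (between the pads) lies 8 mm behind it (tcp_to_tips is the z of the fingertips in the tool frame, in m); z points along the fingers, y is the direction in which the jaws open and shut (so a half turn about z gives the same grasp; the last joint's range is limited). The gripper opens to 85 mm and grips with 20 to 120 N. Pads are 22 mm wide; open, the fingers measure 114 mm over their backs; the gripper's body (76 mm by 85 mm) begins 54 mm behind the grasp point. The pads swing forward as they close: fully open they stand 13 mm farther back than shut.
Start: joints at [-1.139, 0.241, 0.005, 1.335, 0, 1.571], TCP at [0.209, -0.454, 0.207] pointing down, gripper open.
Joint ranges: [-2.72, 2.72], [-1.05, 1.87], [-1.09, 1.28], [-1.99, 2.15], [-1.42, 1.44], [-3.14, 3.14]. Speed limits (rad/s): [2.79, 2.79, 3.14, 3.14, 3.14, 3.14].

## Interface

Orientations are given as a unit quaternion [x, y, z, w].
In Python, from workcell import * gives the robot as it stands.
- The arm moves only by the tool move_arm, never from a script. Its argument "moves" is a list that holds one entry, the list of rows, each a list of 7 numbers: the shift along the world's x, y, z in units of 500 mm (1.0 is 500 mm), then the turn, a rotation vector about the world's x, y, z in units of 30 degrees (1.0 is 30 degrees), then the closure, from -1 (fully open) to 1 (shut), so that 0 is half open. A call has 1 to 8 rows; each row shifts and turns the pose as measured when the row begins; what a row does not reach is not made up. A row lasts 1/12 s, in which the tool goes at most 41.7 mm and 7.16 degrees, less where a joint would pass 70% of its speed; a pose out of reach is approached as far as the arm can. A call with a number of a shift or a turn outside -1 to 1 is refused whole. A call with a gripper value outside its range is refused whole. The fingers move at their own pace and stop on an object; the grip force is fixed at half the most. Time passes only in rows, so rows that do not move let the fingers close. It gives the time, the measured TCP pose, the force and the opening at its end, in the units of the state.
- get_obs(): the state, without advancing time (a new reading comes with each control period).
- camera(name): name is "scene" or "top" or "wrist"; returns a dict with "pixels" (384x512x3 uint8, red, green, blue), "range_z" (384x512 float32, m along the optical axis (not along the pixel's ray), 0 where there is no reading), "fx", "fy", "cx", "cy" (pixels), "distortion" ([k1, k2, p1, p2, k3] as OpenCV has them; the pictures are not rectified), "extrinsics" (4x4, takes a point from camera to world coordinates). Camera axes: x right, y down, z forward; pixel columns grow to the right and rows downward; lengths in m; the calibration is good to about 2 mm. A picture is of the moment at which its call begins.
- job_done(): hands the job in, once; it reports no verdict.
The state is a dict: "clock": time; "joint_pos": joint angles; "joint_vel": joint speeds; "tau": joint torques, N m; "eef_pos": TCP position; "tool_rot": TCP orientation; "ft_force": force on the tool from outside, world axes, zero at the start; "ft_torque": the same for the moment, N m; "grip_width": finger opening in m.
Only numpy, scipy, OpenCV 4.12 (cv2) and the standard library are available. Lean on these libraries where they do the work, as an engineer would, in place of code of your own. Each camera call takes 0.05 s, during which the arm holds its last target.

## Task

Take the red-capped sample cassette out of the sloping mixer dock: press it deeper until its push-push catch lets go, let it spring up, and draw it out along the slope. Stand it upright on the reader's plate, red cap up, and while you still hold it press it into the corner so that a broad face sits flush against the blue fence and a narrow face flush against the bare metal fence, then let go. Do not force anything, and leave all the other things where they are.

Things in the scene. Friction and masses are not known exactly. Their poses are not given: they have to be found in the camera images.
- dock: Fixed steel instrument, 200 x 134 mm foot, 190 mm tall, with a flat sloping black face and a cassette bay square to it. Origin: on the table straight below the mouth's centre (147 mm above). z up, x level towards the dock's rear. The bay's axis lies in the xz plane 30 degrees from vertical: the way OUT is (-0.5, 0, 0.866) in the dock frame. Nothing fixed stands above the plane of the face.
- dock_mouth (a point): Centre of the bay's mouth, in the plane of the face. The opening is 49 mm (along the slope) by 79 mm (along dock y). Axes parallel to the dock's.
- carriage (a joint): Spring carriage under the cassette, travel in m along the bay axis: 0 sprung up, 0.040 latched (start), 0.051 end stop. From latched, press 8 mm or more deeper and let go: it springs up to 0. This takes 6 to 10 N pressed slowly (more if fast), then the end stop is felt. The cassette only rests on it. Pressing a sprung-up cassette to the stop and letting go latches it again.
- cassette: Block 46 mm (own x) by 76 (y) by 100 (z), about 0.3 kg, white, with a RED cap over its upper 32 mm. Origin: centre of its lower end; z points to the cap. Broad faces are square to x. At the start latched in the bay: z along the way out, y along dock y, top 1 mm below the face, so it cannot be gripped; sprung up it stands 39 mm proud of the face.
- cassette_top (a point): Centre of the cassette's capped end. Axes parallel to the cassette's.
- reader: Fixed stand: grey plate 160 mm (x) by 170 mm (y), its top 16 mm above the table, with a dark window; two fences, 35 mm high above the plate, form a corner at its +x, -y side; a low black box (30 mm above the plate) stands behind the blue fence. Origin: centre of its underside on the table; z up.
- corner (a point): The point on the plate's top where the inner faces of the two fences meet. Axes parallel to the reader's: the plate's free area runs to -x and +y from here. A cassette in place stands with its origin at (-0.023, +0.038, 0) from it.
- blue_fence: Fixed blue fence, 130 mm along reader y, 12 mm thick, 35 mm high above the plate; its working face looks to reader -x and stops the cassette's broad face. Origin: centre of its underside.
- metal_fence: Fixed bare metal fence, 95 mm along reader x, 12 mm thick, 35 mm high above the plate; its working face looks to reader +y and stops the cassette's narrow face. Origin: centre of its underside.
- weight: small brass knob weight, 24 mm across and 38 mm tall, standing on the reader's plate at its front corner away from the metal fence. Origin: centre of its underside. Bystander.
- jar: jar with red lid, 56 mm across, 85 mm tall, on the table to one side. Origin: centre of its underside. Bystander.
- beaker: glass beaker, 68 mm across, 85 mm tall, standing behind the gap between dock and reader. Origin: centre of its underside. Bystander.
- reagent: brown bottle, 64 mm across, 140 mm tall, on the table to one side. Origin: centre of its underside. Bystander.
- spare: spare cassette with GREY cap, lying flat on the table to one side (100 x 76 mm, 46 mm high). Origin: centre of its underside. Bystander.
- clamp: red clamp ring lying on the table to one side, 90 mm across, 20 mm high. Origin: centre of its underside. Bystander.
- spatula: spatula 170 mm long lying on the table in front of the robot. Origin: its underside, about mid length. Bystander.
Mind the look-alikes: they are no part of the job. What is shaped like the cassette but purple is not meant. What is shaped like the dock but purple is not meant.

How it is judged:
On the way, in this order (a step that is already met when the one before it is completed fails the run):
1. the cassette is pressed deeper, far enough to trip the catch (carriage beyond 0.0455 m) (value of joint carriage above 0.0455 m).
2. the catch has let go and the carriage has sprung up (below 0.010 m) (value of joint carriage below 0.01 m), for 0.1 s.
3. the cassette is drawn clear of the bay (its lower end over 20 mm above the mouth's centre) (z of cassette in the frame of dock_mouth above 0.02 m), for 0.1 s.
4. held by the fingers and upright, less than 6 mm above the plate, the cassette is pressed on both fences at once (over 1.5 N each) (contact force between cassette and blue_fence above 1.5 N and contact force between cassette and metal_fence above 1.5 N and contact force between cassette and the fingers above 1 N and angle between cassette's own z axis and vertical below 0.1 rad and z of cassette in the frame of corner below 0.006 m), for 0.15 s.
At the end, for the whole second after the job is handed in: Cassette released and at rest, upright (0.05 rad), red cap up, on the reader's plate (within 3 mm in height), a broad face within 2.5 mm of the blue fence and a narrow face within 2.5 mm of the metal fence, square within 0.05 rad; the dock's carriage sprung up (below 6 mm) (x of cassette in the frame of corner between -0.0255 and -0.021 m and y of cassette in the frame of corner between 0.036 and 0.0405 m and z of cassette in the frame of corner between -0.003 and 0.003 m and angle between cassette's own z axis and vertical below 0.05 rad and angle between the x axis of cassette and the x axis of corner, either way round below 0.05 rad and linear speed of cassette below 0.02 m/s and value of joint carriage below 0.006 m); the robot touches nothing.
It fails at once if one of the bystanders is moved by more than 30 mm (distance of any of weight, jar, beaker, reagent, spare, clamp, spatula from where it was at the start of the episode above 0.03 m).
It fails at once if the cassette is forced against the dock or the reader (over 60 N) (contact force between cassette and dock above 60 N or contact force between cassette and reader above 60 N).
It also fails if it takes over 61 s, if anything falls off the work surface, if the arm or the gripper's body presses on something with over 40 N, if the wrist force passes 120 N, or if a joint passes its speed limit or range.

## Working session

There is one attempt and no reset: what is moved stays moved. The work goes in short steps, Python scripts to look and compute and a tool call to move; the robot and the scene stay as the last step left them, time stands still between calls to the robot, and variables do not carry over. Pictures are saved under pics/ and viewed, and the job is handed in when it is done.

Besides the shell and the picture viewer there is one more tool, called after "Call:" as name(argument=value, ...), one argument or row to a line, values as JSON. move_arm: Moves the arm, as the interface text tells. Shifts and turns lie within -1 to 1; 1 stands for 500 mm of shift or 30 degrees of turn. Its arguments: {"type":"object","properties":{"moves":{"type":"array","items":{"type":"array","items":{"type":"array","items":{"type":"number"}}}}},"required":["moves"]}

```bash
ls; mkdir -p pics; cat > h.py <<'E'
from workcell import *
import numpy as np, cv2
def save(n,c): cv2.imwrite('pics/'+n,c['pixels'][:,:,::-1])
def pts(c):
    h,w=c['range_z'].shape
    u,v=np.meshgrid(np.arange(w),np.arange(h))
    K=np.array([[c['fx'],0,c['cx']],[0,c['fy'],c['cy']],[0,0,1.]])
    p=np.stack([u,v],-1).reshape(-1,1,2).astype(float)
    n=cv2.undistortPoints(p,K,np.array(c['distortion'],float)).reshape(h,w,2)
    z=c['range_z'][...,None]
    P=np.concatenate([n*z,z],-1)
    E=np.array(c['extrinsics'])
    return P@E[:3,:3].T+E[:3,3]
E
python3 - <<'E'
from h import *
import pickle
o=get_obs();print(o)
for n in ['scene','top','wrist']:
    c=camera(n);save(n+'0.png',c);pickle.dump(c,open(n+'0.pkl','wb'))
    print(n,np.round(c['extrinsics'],3).tolist(),c['fx'],(c['range_z']>0).mean())
E
```

```text
pics
{'clock': 0.0, 'joint_pos': array([-1.13901495e+00,  2.41419521e-01,  3.74107023e-03,  1.33518658e+00,
       -2.87847615e-05,  1.57079223e+00]), 'joint_vel': array([ 0.00167529, -0.00047752, -0.00035946,  0.00011432, -0.00127304,
        0.00119012]), 'tau': array([-2.51208667e-04, -3.72320795e+01,  2.52405882e+01,  1.69014267e-02,
       -1.55149587e-05,  7.18395711e-06]), 'eef_pos': array([ 0.208956  , -0.45350692,  0.20601616]), 'tool_rot': array([ 9.76785017e-01,  2.14219424e-01, -2.35632169e-04, -1.00725626e-03]), 'ft_force': array([ 0.51368379, -0.129259  ,  0.05516031]), 'ft_torque': array([-0.03237856,  0.02307336,  0.00973872]), 'grip_width': 0.085231669629105}
scene [[-0.751, 0.55, -0.365, 0.922], [0.66, 0.616, -0.43, 0.46], [-0.012, -0.564, -0.826, 1.003], [0.0, 0.0, 0.0, 1.0]] 394.4652591825157 0.9959564208984375
top [[0.016, -0.995, 0.099, 0.404], [-1.0, -0.016, 0.005, 0.002], [-0.003, -0.1, -0.995, 1.339], [0.0, 0.0, 0.0, 1.0]] 354.4091276619052 0.9961598714192709
wrist [[0.42, -0.872, -0.254, 0.274], [-0.908, -0.403, -0.115, -0.425], [-0.002, 0.279, -0.96, 0.374], [0.0, 0.0, 0.0, 1.0]] 301.5351412399947 0.9960225423177084
```

View pics/scene0.png

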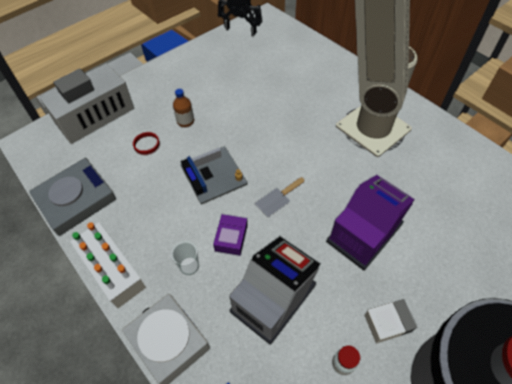

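View pics/top0.png

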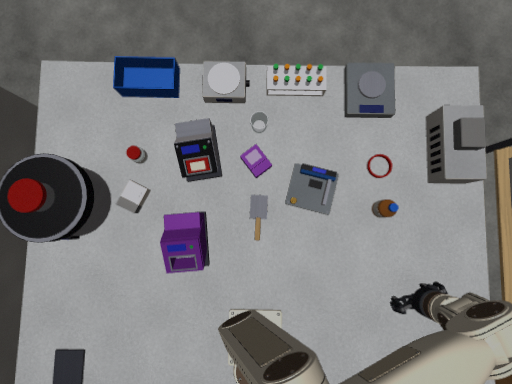

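View pics/wrist0.png

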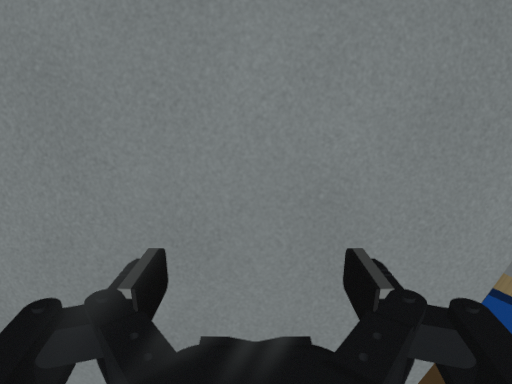

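Candidates for the red-capped cassette: the red/white block in the steel dock (top 199,165; scene 293,254), the purple block (top 256,160), the grey-capped spare (top 132,195), and the purple dock (top 185,242). The steel dock's red one fits the description, so I'll check it in a crop and measure.

```bash
python3 - <<'E'
from h import *
import pickle
s=pickle.load(open('scene0.pkl','rb'));t=pickle.load(open('top0.pkl','rb'))
a=cv2.resize(s['pixels'][225:345,220:330],None,fx=4,fy=4,interpolation=cv2.INTER_CUBIC)
b=cv2.resize(t['pixels'][110:220,165:345],None,fx=4,fy=4,interpolation=cv2.INTER_CUBIC)
cv2.imwrite('pics/ca.png',a[:,:,::-1]);cv2.imwrite('pics/cb.png',b[:,:,::-1])
P=pts(s);c=s['pixels'].astype(int)
Q=pts(t);d=t['pixels'].astype(int)
# red mask
def red(d):return (d[...,0]>120)&(d[...,1]<70)&(d[...,2]<70)
for nm,P,c,(v0,v1,u0,u1) in [('scene',P,c,(225,345,220,330)),('top',Q,d,(110,200,165,230))]:
    m=np.zeros(c.shape[:2],bool);m[v0:v1,u0:u1]=red(c)[v0:v1,u0:u1]
    p=P[m];print(nm,m.sum(),p.mean(0),p.min(0),p.max(0))
    # black face points
    reg=np.zeros_like(m);reg[v0:v1,u0:u1]=True
    bl=reg&(c.max(-1)<45)&(P[...,2]>.08)
    p=P[bl];print('black',bl.sum(),p.mean(0))
    cen=np.median(p,0);U,S,V=np.linalg.svd(p-cen);print(V[2],S)
for (u,v) in [(199,165),(256,160),(132,195),(185,242),(260,122),(379,166),(387,208),(136,153),(258,210),(293,202),(310,190)]:
    print((u,v),np.round(Q[v,u],3))
E
```

```text
scene 32 [0.60880245 0.21105431 0.1529838 ] [0.58251468 0.17462424 0.13765992] [0.62270623 0.23986524 0.16055044]
black 959 [0.65479756 0.21775312 0.17093291]
[ 0.58483927  0.62757158 -0.5139231 ] [1.7695457  1.30148544 1.14193388]
top 107 [0.59858702 0.20369113 0.1694071 ] [0.40365618 0.0022577  0.13176124] [0.621537   0.24237327 1.33947706]
black 588 [0.63375364 0.20652966 0.16452757]
[-0.49605412 -0.08582702  0.86403937] [1.04582378 0.87236921 0.0564069 ]
(199, 165) [0.602 0.199 0.145]
(256, 160) [0.64  0.005 0.049]
(132, 195) [0.503 0.456 0.044]
(185, 242) [0.343 0.229 0.187]
(260, 122) [ 0.796 -0.008  0.004]
(379, 166) [ 0.632 -0.463  0.001]
(387, 208) [ 0.467 -0.448  0.113]
(136, 153) [0.651 0.435 0.087]
(258, 210) [ 0.457 -0.005  0.005]
(293, 202) [ 0.487 -0.133  0.04 ]
(310, 190) [ 0.535 -0.199  0.013]
```

View pics/ca.png

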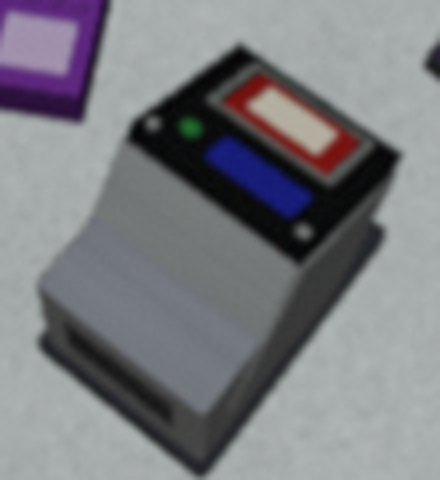

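View pics/cb.png

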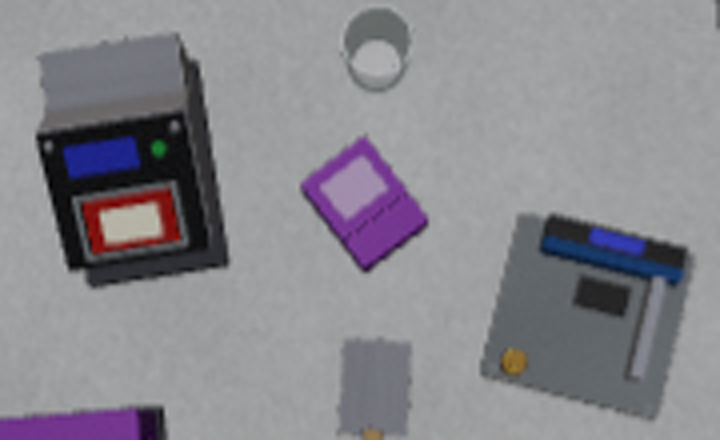

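The crop shows a red cap with a white label, set in the black sloping face of the steel dock. The reader sits at the right of the crop, with the blue fence at its far side and the metal strip on its right. I'll move the wrist camera over both for close views.

Call:
move_arm(
  moves=[
    [[0.04,0.06,0.03,0,0,0.22,-1],[0.04,0.06,0.03,0,0,0.22,-1],[0.04,0.06,0.03,0,0,0.22,-1],[0.04,0.06,0.03,0,0,0.22,-1],[0.04,0.06,0.03,0,0,0.22,-1],[0.04,0.06,0.03,0,0,0.22,-1],[0.04,0.06,0.03,0,0,0.22,-1],[0.04,0.06,0.03,0,0,0.22,-1]],
  ],
)

```text
clock: 0.82
eef_pos: [0.3665, -0.2057, 0.3233]
tool_rot: [0.772, 0.636, -0.005, -0.006]
ft_force: [0.8, -0.7, 0.1]
grip_width: 0.0858
```

Call:
move_arm(
  moves=[
    [[0.04,0.06,0.03,0,0,0.2,-1],[0.04,0.06,0.03,0,0,0.2,-1],[0.04,0.06,0.02,0,0,0,-1],[0.04,0.06,0.0,0,0,0,-1],[0,0,0,0,0,0,-1]],
  ],
)

```text
clock: 1.23
eef_pos: [0.4521, -0.0739, 0.3677]
tool_rot: [0.693, 0.721, -0.003, -0.003]
ft_force: [-0.7, 0.1, -1.7]
grip_width: 0.0856
```

```bash
python3 - <<'E'
from h import *
import pickle
for n in ['wrist']:
    c=camera(n);save(n+'1.png',c);pickle.dump(c,open(n+'1.pkl','wb'))
o=get_obs();print(o['clock'],o['joint_pos'],o['eef_pos'],o['tool_rot'],o['ft_force'])
E
```

```text
1.2833 [-0.16438974  0.15454785  0.3115838   1.73740301 -0.00292254  1.36708768] [ 0.45083844 -0.07575952  0.36795466] [ 0.69305599  0.7208664  -0.00391224 -0.00311915] [-0.30296547 -0.65375781  0.35057163]
```

View pics/wrist1.png

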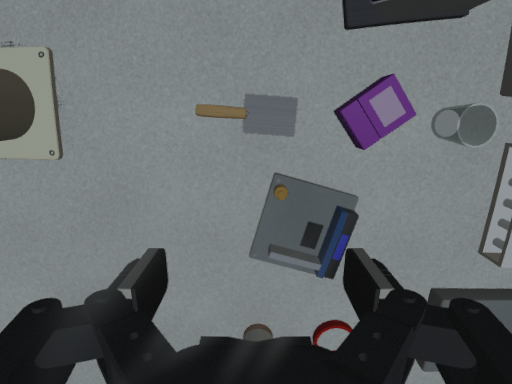

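The wrist view shows the reader plate at about (300,225), the blue fence along (340,240), the metal fence at (295,257), the weight at (281,192), and the lower part of the dock at (405,10). Measuring the reader now.

```bash
python3 - <<'E'
from h import *
import pickle
c=pickle.load(open('wrist1.pkl','rb'))
P=pts(c);d=c['pixels'].astype(int)
cv2.imwrite('pics/w1r.png',cv2.resize(d[160:290,230:370].astype(np.uint8),None,fx=5,fy=4.5,interpolation=cv2.INTER_CUBIC)[:,:,::-1])
R=np.zeros(d.shape[:2],bool);R[165:290,240:365]=True
z=P[...,2]
print('plate z',np.median(P[220,270:290,2]))
for lo,hi in [(-.01,.008),(.01,.022),(.03,.044),(.044,.049),(.049,.056),(.056,.08)]:
    m=R&(z>lo)&(z<hi);print(lo,hi,m.sum(),P[m].mean(0) if m.any() else '')
fl=R&(z>.047)&(z<.056)
bl=fl&(d[...,2]>d[...,0]+30)
gy=fl&(abs(d[...,2]-d[...,0])<25)&(d[...,1]>90)
pl=R&(z>.01)&(z<.022)
for n,m in (('fencetop',fl),('blue',bl),('metal',gy),('plate',pl)):
    p=P[m];
    r=cv2.minAreaRect((p[:,:2]*1000).astype(np.float32)); print(n,m.sum(),p.mean(0),r)
E
```

```text
plate z 0.017357152261556263
-0.01 0.008 6894 [ 0.52507588 -0.20594548  0.00109129]
0.01 0.022 5313 [ 0.53111808 -0.19020387  0.01697231]
0.03 0.044 451 [ 0.5480122  -0.20565288  0.0374806 ]
0.044 0.049 845 [ 0.6002874  -0.22481697  0.04691076]
0.049 0.056 950 [ 0.56033245 -0.22802779  0.05189441]
0.056 0.08 8 [ 0.49670637 -0.13635318  0.05629504]
fencetop 1352 [ 0.57233106 -0.22797509  0.05066529] ((545.7335815429688, -210.28463745117188), (131.058349609375, 151.42539978027344), 74.15321350097656)
blue 623 [ 0.59457962 -0.22212377  0.05092938] ((599.0975341796875, -225.2865447998047), (130.89309692382812, 31.736114501953125), 76.32268524169922)
metal 314 [ 0.52774537 -0.25552155  0.05182318] ((528.5875854492188, -256.16156005859375), (22.456026077270508, 95.34259033203125), 68.2194595336914)
plate 5313 [ 0.53111808 -0.19020387  0.01697231] ((542.06640625, -206.5657958984375), (168.9077606201172, 159.46299743652344), 76.34593200683594)
```

View pics/w1r.png

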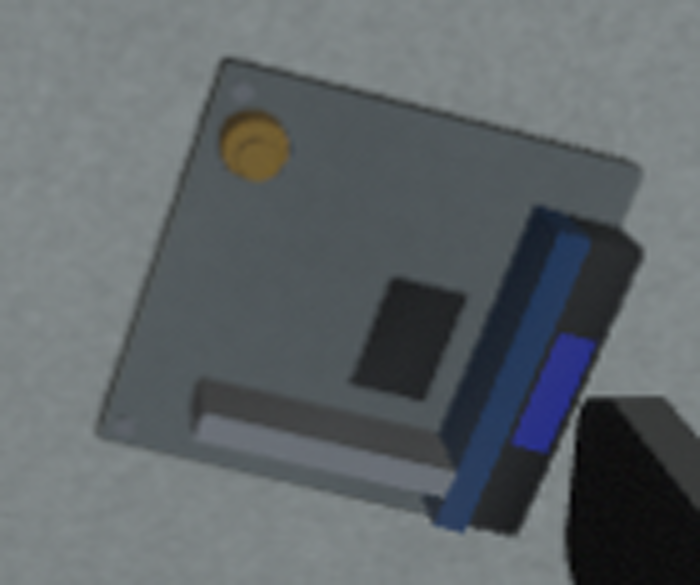

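```bash
python3 - <<'E'
from h import *
import pickle
c=pickle.load(open('wrist1.pkl','rb'))
P=pts(c);d=c['pixels'].astype(int);z=P[...,2]
R=np.zeros(z.shape,bool);R[165:290,240:365]=True
th=np.radians(-13.65);ex=np.array([np.cos(th),np.sin(th)]);ey=np.array([-ex[1],ex[0]])
C=np.array([.5421,-.2066])
L=np.stack([(P[...,:2]-C)@ex,(P[...,:2]-C)@ey],-1)*1000
hi=R&(z>.049)&(z<.055)
# metal: x range -60..10, y profile by 10mm bins
m=hi&(d[...,1]>90)
for x in range(-70,40,10):
    k=m&(abs(L[...,0]-x)<5); 
    if k.sum()>3: print('metal x',x,k.sum(),np.percentile(L[k][:,1],[2,50,98]).round(1))
m=hi&(d[...,2]>d[...,0]+25)&(d[...,2]<140)
for y in range(-90,60,10):
    k=m&(abs(L[...,1]-y)<5)
    if k.sum()>3: print('blue y',y,k.sum(),np.percentile(L[k][:,0],[2,50,98]).round(1))
w=R&(d[...,0]>d[...,2]+40);print('weight',P[w].mean(0),L[w].mean(0))
E
```

```text
metal x -70 4 [56.  59.3 61.7]
metal x -60 18 [52.  59.1 64.4]
metal x -50 15 [-55.9 -50.4 -45.8]
metal x -40 32 [-56.3 -50.9 -45.5]
metal x -30 34 [-56.1 -51.2 -45.6]
metal x -20 33 [-56.9 -50.4 -45.3]
metal x -10 35 [-56.7 -50.8 -45.6]
metal x 0 34 [-56.3 -50.7 -45.1]
metal x 10 32 [-55.8 -50.8 -45.7]
metal x 20 33 [-57.1 -51.1 -45.4]
metal x 30 34 [-56.5 -50.9 -45. ]
blue y -70 16 [45.  50.9 56.5]
blue y -60 34 [45.2 50.9 56.3]
blue y -50 33 [44.9 51.  55.8]
blue y -40 34 [44.4 50.4 56.1]
blue y -30 37 [44.1 50.5 69.7]
blue y -20 41 [44.4 51.6 67.4]
blue y -10 37 [45.3 50.6 59.5]
blue y 0 37 [44.8 50.5 58.5]
blue y 10 40 [44.5 50.2 70.8]
blue y 20 38 [44.4 50.5 59.6]
blue y 30 36 [44.  50.9 56.2]
blue y 40 40 [44.7 50.3 55.8]
blue y 50 39 [44.4 50.3 55.9]
weight [ 0.49426817 -0.13126934  0.05009186] [-64.25813884  61.91512941]
```

Reader measured: plate 169 × 159.5 mm (expected 170 × 160), plate top z about 0.017, fence tops about 0.051, yaw about -13.65°, corner about (0.575, -0.261). Next I'll go to a tilted standoff over the dock.

Call:
move_arm(
  moves=[
    [[0.018,0.068,-0.012,0,0,0.13,-1],[0.018,0.068,-0.012,0,0,0.13,-1],[0.018,0.068,-0.012,0.029,-0.164,0,-1],[0.018,0.068,-0.012,0.029,-0.164,0,-1],[0.018,0.068,-0.012,0.029,-0.164,0,-1],[0.018,0.068,-0.012,0.029,-0.164,0,-1],[0.018,0.068,-0.012,0.029,-0.164,0,-1],[0.018,0.068,-0.012,0.029,-0.164,0,-1]],
  ],
)

```text
clock: 1.95
eef_pos: [0.5268, 0.1933, 0.314]
tool_rot: [0.627, 0.735, 0.198, 0.168]
ft_force: [0.9, -0.1, -0.1]
grip_width: 0.0856
```

Call:
move_arm(
  moves=[
    [[0,0,0,0,0,0,-1],[0,0,0,0,0,0,-1]],
  ],
)

```text
clock: 2.12
eef_pos: [0.5208, 0.1956, 0.3072]
tool_rot: [0.624, 0.738, 0.196, 0.166]
ft_force: [-0.5, 0.2, -0.5]
grip_width: 0.0855
```

```bash
python3 - <<'E'
from h import *
import pickle
from scipy.spatial.transform import Rotation as Ro
for n in ['wrist']:
    c=camera(n);save(n+'2.png',c);pickle.dump(c,open(n+'2.pkl','wb'))
o=get_obs();print(o['clock'],o['joint_pos'],o['eef_pos'],o['tool_rot'],o['ft_force'])
print(Ro.from_quat(o['tool_rot']).as_matrix().round(3))
E
```

```text
2.1667 [ 0.43684402 -0.07864173 -0.23212583  0.91610615 -0.13289071  1.80837031] [0.52053601 0.19510469 0.30659334] [0.62487211 0.73767909 0.19512892 0.16519418] [-0.29462064 -0.71028995 -1.79718186]
[[-0.164  0.857  0.488]
 [ 0.986  0.143  0.081]
 [ 0.     0.494 -0.869]]
```

View pics/wrist2.png

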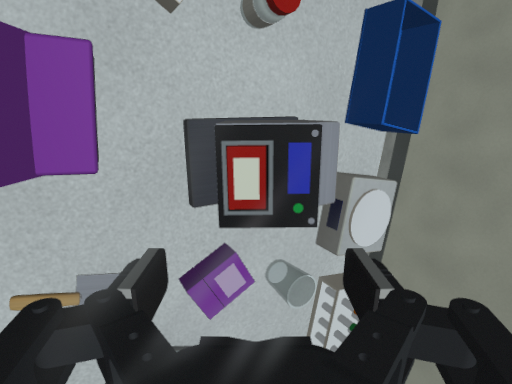

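The close view shows the red cap with its white label at (247,179), inside the grey-framed mouth (223–271, 142–214) on the black face. Measuring the plane, axes and cap centre.

```bash
cat > dockm.py <<'E'
from h import *
def plane(P,m):
    p=P[m];c=np.median(p,0)
    for _ in range(4):
        k=abs((p-c)@np.linalg.svd(p-c,full_matrices=False)[2][2])<.003 if _ else np.ones(len(p),bool)
        p=p[k];c=p.mean(0)
    n=np.linalg.svd(p-c,full_matrices=False)[2][2];n*=np.sign(n[2]);return c,n,len(p)
E
python3 - <<'E'
from dockm import *
import pickle
c=pickle.load(open('wrist2.pkl','rb'))
P=pts(c);d=c['pixels'].astype(int)
R=np.zeros(d.shape[:2],bool);R[122:230,214:324]=True
bl=R&(d.max(-1)<35)
c0,n,k=plane(P,bl);print('black',c0,n,k,'yaw',np.degrees(np.arctan2(-n[1],-n[0])),'tilt',np.degrees(np.arccos(n[2])))
red=R&(d[...,0]>110)&(d[...,1]<60)
lab=R&(d.min(-1)>130)&(np.indices(red.shape)[1]<270)
fr=R&(d[...,0]>70)&(d[...,0]<130)&(abs(d[...,0]-d[...,2])<20)&(np.indices(red.shape)[1]<276)
c1,n1,k1=plane(P,red|lab);print('cap',c1,n1,k1,'below face',(c1-c0)@n)
ey=np.cross(n,[0,0,1]);
ey=np.cross([0,0,1],[-n[0],-n[1],0]);ey/=np.linalg.norm(ey);es=np.cross(ey,n)
print('es',es,'ey',ey)
for nm,m in (('red',red),('lab',lab),('frame',fr),('black',bl)):
    if m.sum()<5: print(nm,m.sum());continue
    q=P[m];u=np.c_[(q-c0)@es,(q-c0)@ey]*1000
    # drop outliers
    cc=max(cv2.connectedComponentsWithStats(m.astype(np.uint8))[0],1)
    r=cv2.minAreaRect(u.astype(np.float32));ce=c0+es*r[0][0]/1000+ey*r[0][1]/1000
    print(nm,m.sum(),r,'centre',ce,'range',(q-c0)@n.mean() if 0 else '')
E
```

```text
black [0.6177801  0.20121095 0.1566442 ] [-0.48675061 -0.1015472   0.86761858] 600 yaw 11.784174927121585 tilt 29.816928120864823
cap [0.6005203  0.20276851 0.14455322] [0.92766011 0.13286317 0.34899011] 328 below face -0.0022473116405836847
es [0.84933251 0.17719    0.49723032] ey [-0.20422568  0.97892383  0.        ]
red 1153 ((-18.23851776123047, 28.29297637939453), (118.58683776855469, 44.0241813659668), 88.61524963378906) centre [0.59651138 0.22567594 0.14757546] range 
lab 1266 ((-42.70133972167969, -29.08478546142578), (93.69812774658203, 225.8302001953125), 4.701101779937744) centre [0.58745232 0.16517291 0.1354118 ] range 
frame 1253 ((-28.390775680541992, -17.357711791992188), (211.93447875976562, 89.87467193603516), 86.14002227783203) centre [0.59721178 0.17918851 0.14252745] range 
black 1773 ((6.743312835693359, 15.651771545410156), (142.3660125732422, 119.0955810546875), 88.0291976928711) centre [0.62031092 0.21772769 0.15999718] range
```

Depth speckle spoils the rectangles. I'll cast the contour's rays onto the plane instead.

```bash
cat >> h.py <<'E'
def rays(c,uv):
    K=np.array([[c['fx'],0,c['cx']],[0,c['fy'],c['cy']],[0,0,1.]])
    n=cv2.undistortPoints(np.asarray(uv,float).reshape(-1,1,2),K,np.array(c['distortion'],float)).reshape(-1,2)
    E=np.array(c['extrinsics']);return E[:3,3],np.c_[n,np.ones(len(n))]@E[:3,:3].T
def cast(c,uv,p0,n):
    o,r=rays(c,uv);t=((p0-o)@n)/(r@n);return o+r*t[:,None]
E
python3 - <<'E'
from h import *
import pickle
c=pickle.load(open('wrist2.pkl','rb'))
P=pts(c);d=c['pixels'].astype(int);R=np.zeros(d.shape[:2],bool);R[118:232,212:326]=True
# face plane by robust RANSAC-ish: median of residual with fixed tilt
m=R&(d.max(-1)<60)&(P[...,2]>.1)&(P[...,2]<.2);m=cv2.erode(m.astype(np.uint8),np.ones((3,3)))>0
p=P[m]
A=np.c_[p[:,:2],np.ones(len(p))];w=np.ones(len(p),bool)
for _ in range(8):
    x=np.linalg.lstsq(A[w],p[w,2],rcond=None)[0];r=p[:,2]-A@x;w=abs(r)<max(.002,1.5*np.median(abs(r)))
print('plane',x,w.sum(),len(w),'yaw',np.degrees(np.arctan2(x[1],x[0])),'tilt',np.degrees(np.arctan(np.hypot(x[0],x[1]))))
up=cv2.resize(c['pixels'],None,fx=4,fy=4,interpolation=cv2.INTER_CUBIC).astype(int)
def rect(mask,nm,p0,n,es,ey):
    cs,_=cv2.findContours(mask.astype(np.uint8),cv2.RETR_EXTERNAL,cv2.CHAIN_APPROX_NONE)
    k=max(cs,key=cv2.contourArea).reshape(-1,2);uv=(k+.5)/4-.5
    q=cast(c,uv,p0,n);u=np.c_[(q-p0)@es,(q-p0)@ey]*1000
    r=cv2.minAreaRect(u.astype(np.float32));print(nm,np.round(r[0],1),np.round(r[1],1),r[2],'centre',(p0+es*r[0][0]/1000+ey*r[0][1]/1000).round(4), 'px',uv.min(0),uv.max(0))
yaw=np.arctan2(x[1],x[0])
for yw in (yaw,):
    n=np.array([-.5*np.cos(yw),-.5*np.sin(yw),.866]);ey=np.array([-np.sin(yw),np.cos(yw),0]);es=np.cross(ey,n)
    p0=np.array([.6,.2,0]);p0[2]=A[0,2]*0+x@[.6,.2,1]
    RR=np.zeros(up.shape[:2],bool);RR[118*4:232*4,212*4:278*4]=True
    B=np.zeros(up.shape[:2],bool);B[112*4:236*4,208*4:330*4]=True
    red=RR&(up[...,0]>up[...,1]*2)&(up[...,0]>80)
    rect(red,'red',p0-n*.001,n,es,ey)
    rect(RR&(up.max(-1)>55),'frame',p0,n,es,ey)
    print('p0',p0)
E
```

```text
plane [ 0.56747519  0.10150547 -0.21427283] 3929 4006 yaw 10.141364448734992 tilt 29.962673291607672
red [1.4 3.6] [45.2 76.6] 0.056409452110528946 centre [0.601  0.2039 0.1463] px [226.125 145.375] [265.375 209.125]
frame [2.8 2.8] [60.6 91.4] 0.04560629650950432 centre [0.6019 0.2032 0.1479] px [220.125 139.625] [273.375 215.625]
p0 [0.6        0.2        0.14651338]
```

The cap comes out at 45.2 × 76.6 mm (expected 46 × 76), mouth height 0.147 ✓, yaw 10.1°, tilt 30.0°. Next: close the fingers and approach along the axis.

Call:
move_arm(
  moves=[
    [[0.025,0.003,-0.05,0.002,-0.013,0.024,1],[0.025,0.002,-0.05,0,0,0,1],[0.025,0.002,-0.05,0,0,0,1],[0.025,0.002,-0.05,0,0,0,1],[0.01,0.001,-0.02,0,0,0,1],[0,0,0,0,0,0,1],[0,0,0,0,0,0,1]],
  ],
)

```text
clock: 2.75
eef_pos: [0.5851, 0.1872, 0.1997]
tool_rot: [0.626, 0.734, 0.199, 0.171]
ft_force: [0.0, -0.0, -0.1]
grip_width: 0.001
```

```bash
cat > st.py <<'E'
from h import *
from scipy.spatial.transform import Rotation as Ro
yw=np.radians(10.15)
n=np.array([-.5*np.cos(yw),-.5*np.sin(yw),.866]);ey=np.array([-np.sin(yw),np.cos(yw),0]);es=np.cross(ey,n)
T=np.array([.601,.2039,.1463])
def st():
    o=get_obs();p=o['eef_pos'];R=Ro.from_quat(o['tool_rot']).as_matrix()
    print('t',round(o['clock'],2),'p',p.round(4),'rel cap es,ey,n mm',(np.array([es,ey,n])@(p-T)*1000).round(1),'F(es,ey,n)',(np.array([es,ey,n])@o['ft_force']).round(2),'grip',round(o['grip_width'],4))
    D=np.c_[ey,es,-n]; rv=Ro.from_matrix(D@R.T).as_rotvec(degrees=True);print('rot to align (deg)',rv.round(2),'j',o['joint_pos'].round(2))
E
python3 - <<'E'
from st import *
st();c=camera('wrist');save('wrist3.png',c)
E
```

```text
t 2.75 p [0.5851 0.1872 0.1997] rel cap es,ey,n mm [ 10.6 -13.6  55.6] F(es,ey,n) [-0.06 -0.05 -0.14] grip 0.001
rot to align (deg) [0.02 0.4  1.06] j [ 0.37  0.09 -0.36  0.6  -0.11  1.75]
```

View pics/wrist3.png

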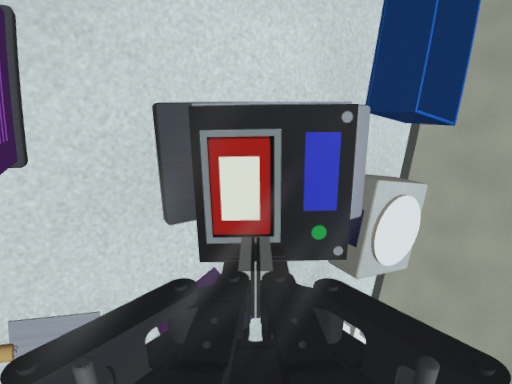

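Off by 11 and 14 mm laterally, as the arm lags. Correcting that before going down.

Call:
move_arm(
  moves=[
    [[-0.012,0.012,-0.005,0,0.012,0.034,1],[-0.012,0.012,-0.005,0,0,0,1],[0,0,0,0,0,0,1],[0.012,0.002,-0.021,0,0,0,1],[0.012,0.002,-0.021,0,0,0,1],[0,0,0,0,0,0,1]],
  ],
)

```text
clock: 3.3
eef_pos: [0.5869, 0.2033, 0.1827]
tool_rot: [0.619, 0.739, 0.204, 0.169]
ft_force: [-1.0, 0.2, 1.2]
grip_width: -0.0003
```

```bash
python3 -c "
from st import *
st()"
```

```text
t 3.3 p [0.5869 0.2033 0.1827] rel cap es,ey,n mm [ 6.1  1.9 38.6] F(es,ey,n) [-0.22  0.35  1.53] grip -0.0003
rot to align (deg) [-0.28  0.74 -0.05] j [ 0.39  0.11 -0.38  0.55 -0.11  1.75]
```

Call:
move_arm(
  moves=[
    [[-0.01,-0.006,-0.006,-0.009,0.025,0,1],[0,0,0,0,0,0,1],[0.012,0.002,-0.021,0,0,0,1],[0.01,0.002,-0.018,0,0,0,1],[0,0,0,0,0,0,1],[0,0,0,0,0,0,1]],
  ],
)

```text
clock: 3.8
eef_pos: [0.5934, 0.2039, 0.1623]
tool_rot: [0.618, 0.741, 0.2, 0.167]
ft_force: [-0.3, 0.7, 0.6]
grip_width: -0.0001
```

```bash
python3 -c "
from st import *
st()"
```

```text
t 3.8 p [0.5934 0.2039 0.1623] rel cap es,ey,n mm [ 1.5  1.4 17.6] F(es,ey,n) [0.14 0.73 0.59] grip -0.0001
rot to align (deg) [-0.08  0.21 -0.19] j [ 0.38  0.15 -0.39  0.51 -0.1   1.75]
```

Aligned. Pressing slowly along the axis, watching the force.

Call:
move_arm(
  moves=[
    [[0.002,0,-0.0035,0,0,0,1],[0.002,0,-0.0035,0,0,0,1],[0.002,0,-0.0035,0,0,0,1],[0.002,0,-0.0035,0,0,0,1],[0.002,0,-0.0035,0,0,0,1]],
  ],
)

```text
clock: 4.22
eef_pos: [0.5989, 0.2038, 0.1526]
tool_rot: [0.619, 0.741, 0.2, 0.167]
ft_force: [0.3, 0.8, 0.2]
grip_width: 0.0
```

```bash
python3 -c "
from st import *
st()"
```

```text
t 4.22 p [0.5989 0.2038 0.1526] rel cap es,ey,n mm [1.4 0.3 6.5] F(es,ey,n) [ 0.46  0.73 -0.  ] grip 0.0
rot to align (deg) [-0.07  0.18 -0.18] j [ 0.38  0.17 -0.39  0.49 -0.1   1.74]
```

```bash
python3 - <<'E'
from st import *
st();c=camera('wrist');save('wrist4.png',c)
s=camera('scene');cv2.imwrite('pics/s4.png',cv2.resize(s['pixels'][200:330,210:350],None,fx=5,fy=4.5)[:,:,::-1])
E
```

```text
t 4.22 p [0.5989 0.2038 0.1526] rel cap es,ey,n mm [1.4 0.3 6.5] F(es,ey,n) [ 0.46  0.73 -0.  ] grip 0.0
rot to align (deg) [-0.07  0.18 -0.18] j [ 0.38  0.17 -0.39  0.49 -0.1   1.74]
```

View pics/wrist4.png

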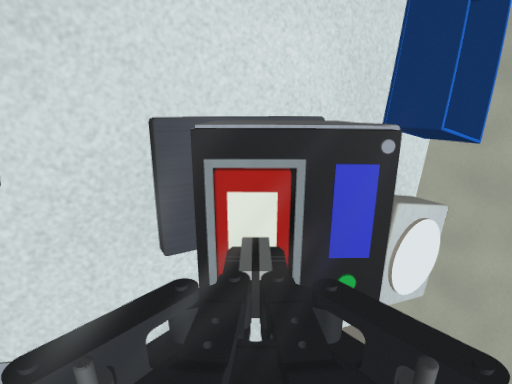

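View pics/s4.png

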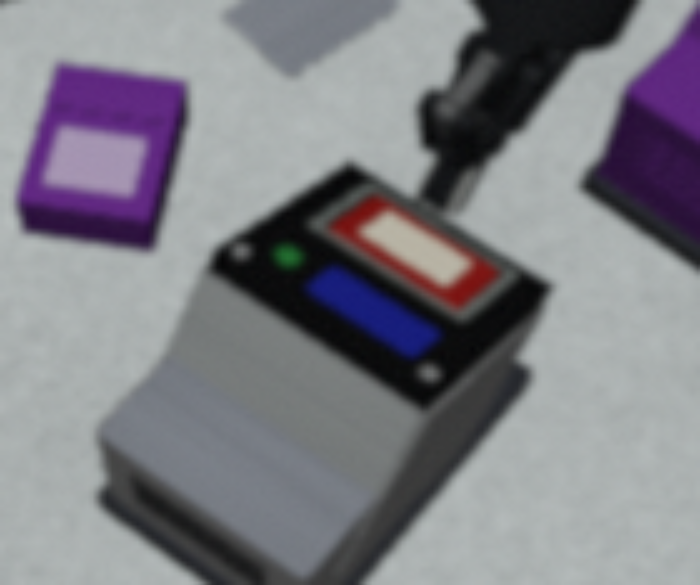

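```bash
python3 - <<'E'
from st import *
import pickle
o=get_obs();tip=o['eef_pos']-n*.011
def proj(c,X):
    E=np.linalg.inv(np.array(c['extrinsics']));K=np.array([[c['fx'],0,c['cx']],[0,c['fy'],c['cy']],[0,0,1.]])
    return cv2.projectPoints(np.array(X,float).reshape(-1,3),cv2.Rodrigues(E[:3,:3])[0],E[:3,3],K,np.array(c['distortion'],float))[0].reshape(-1,2).round(1)
w=camera('wrist');s=camera('scene')
pickle.dump((w,s),open('p4.pkl','wb'))
for nm,c in(('w',w),('s',s)):
    print(nm,proj(c,[tip,T,T+.0225*es,T-.0225*es,T+.038*ey,T-.038*ey]).tolist())
P=pts(w)
for uv in [(256,244),(250,242),(256,252),(250,205),(222,220),(285,220),(347,210)]: print('w',uv,P[uv[1],uv[0]].round(4))
Q=pts(s)
for uv in [(297,245),(295,243),(298,241),(290,256)]: print('s',uv,Q[uv[1],uv[0]].round(4), s['pixels'][uv[1],uv[0]])
E
```

```text
w [[254.1, 226.4], [252.5, 229.4], [288.8, 229.5], [216.2, 229.3], [252.5, 168.7], [252.4, 283.2]]
s [[292.2, 256.2], [293.0, 254.6], [288.4, 258.5], [297.4, 250.8], [306.1, 263.7], [280.2, 245.7]]
w (256, 244) [0.5794 0.2102 0.185 ]
w (250, 242) [0.5775 0.2103 0.1825]
w (256, 252) [0.5752 0.2094 0.1923]
w (250, 205) [0.5956 0.2198 0.1477]
w (222, 220) [0.5835 0.2074 0.1379]
w (285, 220) [0.6158 0.2135 0.1577]
w (347, 210) [0.6463 0.2256 0.1766]
s (297, 245) [0.5932 0.2054 0.1887] [36 38 39]
s (295, 243) [0.5938 0.1992 0.1905] [28 30 31]
s (298, 241) [0.589  0.2032 0.2   ] [20 21 24]
s (290, 256) [0.6123 0.2047 0.1557] [179 170 156]
```

```bash
python3 - <<'E'
from st import *
import workcell
print([k for k in dir(workcell) if not k.startswith('_')]); print(getattr(workcell,'tcp_to_tips',None))
o=get_obs();print({k:v for k,v in o.items() if k not in('tau',)})
import pickle
w,s=pickle.load(open('p4.pkl','rb'));z=w['range_z']
for v in range(228,262,3): print(v,z[v,240:275:4].round(3))
R=Ro.from_quat(o['tool_rot']).as_matrix();E=np.array(w['extrinsics'])
print('cam in tool',R.T@(E[:3,3]-o['eef_pos']),R.T@E[:3,:3])
p0=pickle.load(open('wrist0.pkl','rb'));Ra=Ro.from_quat([.976785,.2142194,-.00023563,-.00100726]).as_matrix();E=np.array(p0['extrinsics'])
print('start',Ra.T@(E[:3,3]-[.208956,-.453507,.206016]))
E
```

```text
['Unreachable', 'camera', 'get_obs', 'job_done', 'tcp_to_tips']
0.011
{'clock': 4.4167, 'joint_pos': array([ 0.37929622,  0.17261738, -0.39148516,  0.48850529, -0.09902413,
        1.7438474 ]), 'joint_vel': array([ 0.00097036, -0.00392118,  0.0025774 , -0.00045124, -0.0014393 ,
        0.00032789]), 'eef_pos': array([0.59876463, 0.20376844, 0.15263243]), 'tool_rot': array([0.6186088 , 0.74131923, 0.20010244, 0.16651715]), 'ft_force': array([ 0.58258473, -0.2658357 ,  0.09966706]), 'ft_torque': array([-0.05445519,  0.54113158,  0.01699841]), 'grip_width': -0.00034579257769354164}
228 [0.185 0.185 0.186 0.184 0.184 0.186 0.184 0.184 0.185]
231 [0.185 0.185 0.185 0.185 0.185 0.185 0.184 0.185 0.186]
234 [0.185 0.186 0.185 0.187 0.186 0.187 0.185 0.186 0.185]
237 [0.186 0.149 0.148 0.15  0.149 0.149 0.148 0.148 0.186]
240 [0.187 0.145 0.146 0.144 0.145 0.146 0.145 0.145 0.188]
243 [0.187 0.143 0.142 0.142 0.142 0.142 0.142 0.142 0.188]
246 [0.149 0.139 0.139 0.14  0.139 0.139 0.139 0.139 0.147]
249 [0.145 0.135 0.135 0.136 0.136 0.135 0.136 0.136 0.145]
252 [0.141 0.133 0.132 0.133 0.134 0.134 0.132 0.133 0.142]
255 [0.138 0.129 0.131 0.13  0.13  0.13  0.13  0.13  0.138]
258 [0.128 0.129 0.128 0.127 0.127 0.127 0.127 0.128 0.136]
261 [0.125 0.124 0.125 0.124 0.125 0.125 0.124 0.125 0.134]
cam in tool [ 0.06966127  0.00040848 -0.16748642] [[ 1.16658209e-03 -9.60629815e-01 -2.77829081e-01]
 [ 9.99999030e-01  1.33191937e-03 -4.06366735e-04]
 [ 7.60413935e-04 -2.77828338e-01  9.60630437e-01]]
start [ 0.07051739  0.00095172 -0.16805614]
```

Both cameras' depth puts the shut fingertips about 40 mm above the cap, so they sit roughly 30 mm *behind* the reported TCP and not 11 mm ahead of it. No force has been felt, which agrees. I'll quantify this before going on.

```bash
python3 - <<'E'
from st import *
import pickle
w,s=pickle.load(open('p4.pkl','rb'))
o=get_obs();R=Ro.from_quat(o['tool_rot']).as_matrix()
for nm,c,(v0,v1,u0,u1) in (('w',w,(225,300,235,280)),('s',s,(200,262,280,340))):
    P=pts(c);L=(P-o['eef_pos'])@R
    m=np.zeros(L.shape[:2],bool);m[v0:v1,u0:u1]=True
    m&=(c['range_z']>0)&(abs(L[...,0])<.03)&(abs(L[...,1])<.03)&((P-T)@n>.012)&(abs((P-T)@es)<.08)
    q=L[m];i=np.argsort(-q[:,2]);print(nm,m.sum(),'max tool z',np.percentile(q[:,2],[90,98,100]).round(4));print((q[i[:8]]*1000).round(0).tolist())
# open fingers in wrist2
c=pickle.load(open('wrist2.pkl','rb'));E=np.array(c['extrinsics']);
Rt=Ro.from_quat([0.62487211,0.73767909,0.19512892,0.16519418]).as_matrix()
L=(pts(c)-np.array([0.52053601,0.19510469,0.30659334]))@Rt
m=(c['range_z']>0)&(c['range_z']<.2);m[:240]=0
q=L[m];print('open',np.percentile(q[:,2],[90,98,99.8]).round(4), (q[np.argsort(-q[:,2])[5:12]]*1000).round(0).tolist())
E
```

```text
w 2664 max tool z [-0.037  -0.0314 -0.0287]
[[10.0, -3.0, -29.0], [10.0, -2.0, -29.0], [10.0, -1.0, -29.0], [10.0, -5.0, -29.0], [10.0, 0.0, -29.0], [10.0, -5.0, -29.0], [10.0, 3.0, -29.0], [10.0, -1.0, -29.0]]
s 413 max tool z [-0.0397 -0.0286 -0.026 ]
[[5.0, 7.0, -26.0], [-3.0, 8.0, -26.0], [2.0, 6.0, -26.0], [0.0, 9.0, -26.0], [-8.0, 10.0, -27.0], [-1.0, 6.0, -27.0], [-6.0, 8.0, -27.0], [-10.0, 7.0, -27.0]]
open [-0.0695 -0.0483 -0.0403] [[-3.0, -42.0, -38.0], [3.0, -42.0, -38.0], [2.0, 44.0, -39.0], [2.0, -42.0, -39.0], [-1.0, 44.0, -39.0], [3.0, -42.0, -39.0], [6.0, -42.0, -39.0]]
```

Both views agree: shut tips at tool z of about -28 mm, open about -40 mm. So contact should come at about 28 mm beyond the cap by the reported TCP. Continuing slowly.

Call:
move_arm(
  moves=[
    [[0.005,0.001,-0.0125,0,0,0,1],[0.008,0.001,-0.014,0,0,0,1],[0.008,0.001,-0.014,0,0,0,1],[0,0,0,0,0,0,1],[0,0,0,0,0,0,1]],
  ],
)

```text
clock: 4.83
eef_pos: [0.6106, 0.2056, 0.1306]
tool_rot: [0.618, 0.741, 0.201, 0.167]
ft_force: [-0.4, -0.7, -0.1]
grip_width: -0.0001
```

```bash
python3 -c "
from st import *
st()"
```

```text
t 4.83 p [0.6106 0.2056 0.1306] rel cap es,ey,n mm [  0.6  -0.  -18.5] F(es,ey,n) [-0.49 -0.63  0.13] grip -0.0001
rot to align (deg) [-0.09  0.22 -0.18] j [ 0.37  0.22 -0.4   0.43 -0.1   1.74]
```

Call:
move_arm(
  moves=[
    [[0.002,0.0004,-0.0035,0,0,0,1],[0.002,0.0004,-0.0035,0,0,0,1],[0.002,0.0004,-0.0035,0,0,0,1],[0.002,0.0004,-0.0035,0,0,0,1]],
  ],
)

```text
clock: 5.17
eef_pos: [0.6156, 0.2065, 0.1242]
tool_rot: [0.618, 0.741, 0.201, 0.167]
ft_force: [-4.5, -1.1, 5.6]
grip_width: 0.0
```

```bash
python3 -c "
from st import *
st()"
```

```text
t 5.17 p [0.6156 0.2065 0.1242] rel cap es,ey,n mm [  1.7  -0.  -26.6] F(es,ey,n) [-1.16 -0.26  7.18] grip 0.0
rot to align (deg) [-0.1   0.32 -0.17] j [ 0.37  0.24 -0.4   0.42 -0.1   1.74]
```

Contact, 7 N. Pressing on.

Call:
move_arm(
  moves=[
    [[0.0015,0.0003,-0.0038,0,0,0,1],[0.0015,0.0003,-0.0038,0,0,0,1],[0.0015,0.0003,-0.0038,0,0,0,1]],
  ],
)

```text
clock: 5.42
eef_pos: [0.6179, 0.2069, 0.1198]
tool_rot: [0.618, 0.741, 0.202, 0.168]
ft_force: [-5.2, -1.8, 5.9]
grip_width: 0.0001
```

```bash
python3 -c "
from st import *
st()"
```

```text
t 5.42 p [0.6179 0.2069 0.1198] rel cap es,ey,n mm [  1.7  -0.  -31.5] F(es,ey,n) [-1.72 -0.82  7.78] grip 0.0001
rot to align (deg) [-0.12  0.41 -0.16] j [ 0.37  0.24 -0.4   0.4  -0.1   1.74]
```

Call:
move_arm(
  moves=[
    [[0.0015,0.0003,-0.0038,0,0,0,1],[0.0015,0.0003,-0.0038,0,0,0,1],[0.0015,0.0003,-0.0038,0,0,0,1]],
  ],
)

```text
clock: 5.67
eef_pos: [0.619, 0.2071, 0.1176]
tool_rot: [0.618, 0.741, 0.202, 0.168]
ft_force: [-16.8, -3.6, 18.6]
grip_width: 0.0001
```

```bash
python3 -c "
from st import *
st()"
```

```text
t 5.67 p [0.619  0.2071 0.1176] rel cap es,ey,n mm [  1.5   0.  -34. ] F(es,ey,n) [-5.57 -0.63 24.67] grip 0.0001
rot to align (deg) [-0.14  0.52 -0.19] j [ 0.37  0.25 -0.4   0.39 -0.1   1.74]
```

End stop felt at 25 N. Backing off along the axis.

Call:
move_arm(
  moves=[
    [[-0.005,-0.001,0.009,0,0,0,1],[-0.01,-0.002,0.0175,0,0,0,1],[-0.01,-0.002,0.0175,0,0,0,1],[-0.01,-0.002,0.0175,0,0,0,1],[-0.015,-0.003,0.026,0,0,0,1],[-0.015,-0.003,0.026,0,0,0,1],[-0.015,-0.003,0.026,0,0,0,-1],[0,0,0,0,0,0,-1]],
  ],
)

```text
clock: 6.33
eef_pos: [0.575, 0.1985, 0.1923]
tool_rot: [0.618, 0.741, 0.202, 0.168]
ft_force: [-0.1, -0.1, -0.2]
grip_width: 0.0232
```

```bash
python3 - <<'E'
from st import *
import pickle
st();c=camera('wrist');save('wrist5.png',c)
pickle.dump(c,open('wrist5.pkl','wb'))
s=camera('scene');pickle.dump(s,open('scene5.pkl','wb'));cv2.imwrite('pics/s5.png',cv2.resize(s['pixels'][200:330,210:350],None,fx=5,fy=4.5)[:,:,::-1])
E
```

```text
t 6.33 p [0.575  0.1985 0.1923] rel cap es,ey,n mm [-0.  -0.7 53.1] F(es,ey,n) [-0.19 -0.04 -0.12] grip 0.0232
rot to align (deg) [-0.16  0.47 -0.21] j [ 0.39  0.08 -0.39  0.58 -0.1   1.75]
```

View pics/wrist5.png

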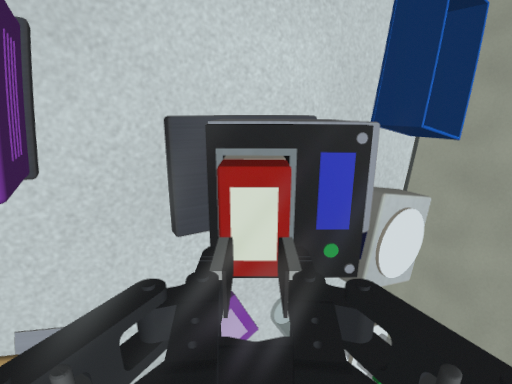

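View pics/s5.png

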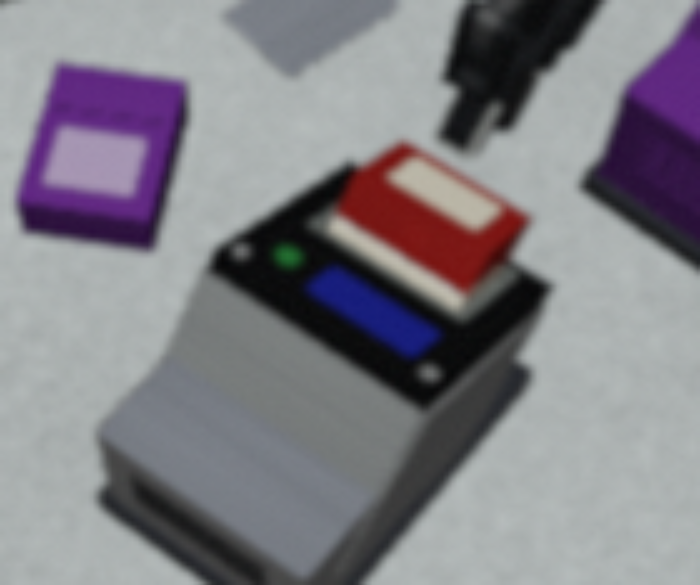

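The cassette has sprung up: the red cap stands proud in both views, with the wrist's cap top at (255,218). Refining its centre along the jaw direction.

```bash
python3 - <<'E'
from st import *
import pickle
c=pickle.load(open('wrist5.pkl','rb'));d=c['pixels'].astype(int)
P=pts(c)
m=np.zeros(d.shape[:2],bool);m[188:230,232:276]=True;m&=d.min(-1)>130
print('label height over T along n mm',np.median((P[m]-T)@n)*1000)
h=np.median((P[m]-T)@n)
for row in (186,195,205,215,225):
    r=d[row];k=(r[:,0]>r[:,1]*2)&(r[:,0]>80);u=np.where(k)[0];u=u[(u>205)&(u<305)]
    q=cast(c,[[u[0]-.5,row],[u[-1]+.5,row]],T+n*h,n);e=(q-T)@es*1000;print(row,u[0],u[-1],e.round(1),'mid',e.mean().round(2),'ey',((q-T)@ey*1000).round(1))
col=np.where((d[150:300,256,0]>d[150:300,256,1]*2)&(d[150:300,256,0]>80))[0]+150
q=cast(c,[[256,col[0]-.5],[256,col[-1]+.5]],T+n*h,n);print(col[0],col[-1],((q-T)@ey*1000))
lb=np.zeros(d.shape[:2],bool);lb[180:270,225:285]=True;lb&=d.min(-1)>130;ys=np.where(lb[:,250:262].any(1))[0]
q=cast(c,[[256,ys[0]-.5],[256,ys[-1]+.5]],T+n*h,n);print('label ey',((q-T)@ey*1000).round(1),np.mean((q-T)@ey*1000))
xs=np.where(lb[195:225].any(0))[0];q=cast(c,[[xs[0]-.5,210],[xs[-1]+.5,210]],T+n*h,n);print('label es',((q-T)@es*1000).round(1),np.mean((q-T)@es*1000))
# finger tips symmetric?
o=get_obs();R=Ro.from_quat(o['tool_rot']).as_matrix();L=(P-o['eef_pos'])@R
for u0,u1 in ((212,234),(276,300)):
    k=np.zeros(d.shape[:2],bool);k[225:300,u0:u1]=True;k&=(c['range_z']<.155)&(c['range_z']>.1)&(L[...,2]>-.045)
    print('finger',(np.percentile(L[k],[2,50,98],axis=0)*1000).round(1).tolist())
E
```

```text
label height over T along n mm 40.474670004074554
186 218 290 [-22.5  22.4] mid -0.04 ey [25.2 25.2]
195 218 289 [-22.7  22. ] mid -0.34 ey [19.4 19.5]
205 219 289 [-22.3  22.3] mid -0.01 ey [12.9 13. ]
215 219 289 [-22.5  22.5] mid 0.01 ey [6.3 6.4]
225 219 288 [-22.7  22.1] mid -0.29 ey [-0.4 -0.4]
160 275 [ 41.57588791 -36.8182912 ]
label ey [ 24.9 -25.6] -0.3399015872794937
label es [-15.4  14.8] -0.32406689538431266
finger [[-10.3, -18.6, -44.7], [10.1, -11.3, -38.6], [10.9, -9.4, -31.5]]
finger [[-10.2, 13.4, -44.9], [10.1, 15.9, -38.8], [10.9, 22.9, -32.0]]
```

Call:
move_arm(
  moves=[
    [[0,0,0,0,0,0,-1],[0,0,0,0,0,0,-1],[0,0,0,0,0,0,-1],[0,0,0,0,0,0,-1]],
  ],
)

```text
clock: 6.77
eef_pos: [0.5739, 0.1978, 0.1861]
tool_rot: [0.619, 0.742, 0.199, 0.166]
ft_force: [0.3, 0.2, 1.0]
grip_width: 0.0844
```

```bash
python3 - <<'E'
from st import *
import pickle
st()
c=camera('wrist');save('wrist6.png',c);pickle.dump(c,open('wrist6.pkl','wb'))
def fing(c,o_pos,R,tag):
    P=pts(c);L=(P-o_pos)@R;z=c['range_z']
    k=(z<.17)&(z>.05)&(L[...,2]>-.050)&(L[...,0]>7)if 0 else (z<.17)&(z>.05)&(L[...,2]>-.052)&(L[...,2]<-.03)&(L[...,0]>.006)&(L[...,0]<.014)
    y=L[k][:,1]*1000
    a=y[y<0];b=y[y>0]
    print(tag,k.sum(),'left',np.percentile(a,[2,98]).round(1),'right',np.percentile(b,[2,98]).round(1),'mid inner',(np.percentile(a,98)+np.percentile(b,2))/2,'mid outer',(np.percentile(a,2)+np.percentile(b,98))/2)
o=get_obs();R=Ro.from_quat(o['tool_rot']).as_matrix()
fing(c,o['eef_pos'],R,'now')
c=pickle.load(open('wrist5.pkl','rb'));fing(c,o['eef_pos'],R,'part')
w,s=pickle.load(open('p4.pkl','rb'));fing(w,np.array([0.59876463,0.20376844,0.15263243]),Ro.from_quat([0.6186088,0.74131923,0.20010244,0.16651715]).as_matrix(),'shut')
E
```

```text
t 6.77 p [0.5739 0.1978 0.1861] rel cap es,ey,n mm [-4.1 -1.2 48.3] F(es,ey,n) [0.76 0.19 0.67] grip 0.0844
rot to align (deg) [ 0.    0.06 -0.2 ] j [ 0.39  0.09 -0.39  0.57 -0.1   1.75]
now 491 left [-53.6 -41.2] right [43.  55.9] mid inner 0.8767694451406634 mid outer 1.1461002300048158
part 859 left [-20.2  -6.8] right [16.4 29.3] mid inner 4.821656997924938 mid outer 4.557181097785106
shut 1025 left [-12.7  -0.1] right [ 0.3 13.4] mid inner 0.1110620969147933 mid outer 0.35037103168450656
```

View pics/wrist6.png

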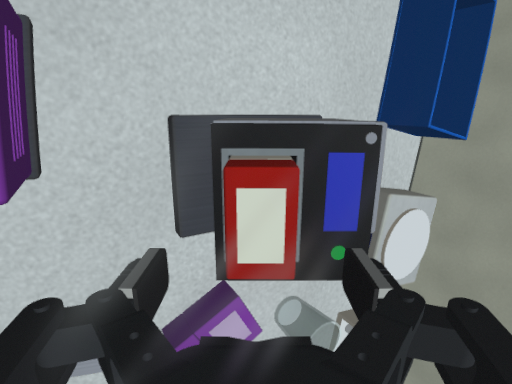

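Clear straddle view; the cap sits between the open fingers. Correcting laterally, then descending along the axis.

Call:
move_arm(
  moves=[
    [[0.006,0.002,0.003,0,0,-0.006,-1],[0.01,0.002,-0.0175,0,0,0,-1],[0.01,0.002,-0.0175,0,0,0,-1],[0.01,0.002,-0.0175,0,0,0,-1],[0,0,0,0,0,0,-1],[0,0,0,0,0,0,-1]],
  ],
)

```text
clock: 7.32
eef_pos: [0.5936, 0.2019, 0.156]
tool_rot: [0.62, 0.741, 0.197, 0.166]
ft_force: [-0.1, 0.5, -0.1]
grip_width: 0.0854
```

```bash
cat > capm.py <<'E'
from st import *
def capm(c,h=.0405):
    d=c['pixels'].astype(int)
    red=((d[...,0]>d[...,1]*2)&(d[...,0]>80))
    red[:, :190]=0;red[:,330:]=0;red[:100]=0
    hh=[]
    for row in range(170,300,8):
        u=np.where(red[row])[0]
        if len(u)<12: continue
        q=cast(c,[[u[0]-.5,row],[u[-1]+.5,row]],T+n*h,n);e=(q-T)@es*1000
        if abs(e[1]-e[0]-45)<2.5: hh.append([row,e.mean(),e[1]-e[0]])
    return np.array(hh).round(2)
E
python3 - <<'E'
from capm import *
st();c=camera('wrist');save('wrist7.png',c);print(capm(c).tolist())
E
```

```text
t 7.32 p [0.5936 0.2019 0.156 ] rel cap es,ey,n mm [-1.8 -0.6 12.2] F(es,ey,n) [-0.11  0.48 -0.09] grip 0.0854
rot to align (deg) [ 0.08 -0.13  0.01] j [ 0.38  0.16 -0.39  0.51 -0.1   1.75]
[[186.0, 0.01, 44.77], [194.0, -0.21, 44.63], [202.0, -0.2, 44.98], [210.0, 0.06, 44.84], [218.0, -0.17, 44.71], [226.0, -0.16, 45.07], [234.0, -0.15, 44.45], [242.0, -0.13, 44.83], [250.0, -0.37, 44.71], [258.0, -0.1, 44.59], [266.0, 0.43, 43.96], [274.0, 0.45, 43.32], [282.0, 0.21, 44.26], [290.0, -0.04, 45.22], [298.0, -0.02, 44.59]]
```

Call:
move_arm(
  moves=[
    [[0.011,0.002,-0.015,0,0,0,-1],[0.009,0.0016,-0.016,0,0,0,-1],[0.009,0.0016,-0.016,0,0,0,-1],[0.007,0.001,-0.0125,0,0,0,-1],[0,0,0,0,0,0,-1],[0,0,0,0,0,0,-1]],
  ],
)

```text
clock: 7.87
eef_pos: [0.6132, 0.2052, 0.1225]
tool_rot: [0.62, 0.741, 0.197, 0.166]
ft_force: [-0.1, 0.4, 0.4]
grip_width: 0.0853
```

```bash
python3 - <<'E'
from capm import *
st()
E
```

```text
t 7.87 p [0.6132 0.2052 0.1225] rel cap es,ey,n mm [ -1.3  -0.9 -26.7] F(es,ey,n) [0.19 0.45 0.35] grip 0.0853
rot to align (deg) [ 0.09 -0.17  0.02] j [ 0.37  0.24 -0.4   0.43 -0.1   1.74]
```

Call:
move_arm(
  moves=[
    [[-0.002,0.001,0.006,0,0,0,-1],[0,0,0,0,0,0,-1],[0,0,0,0,0,0,1],[0,0,0,0,0,0,1],[0,0,0,0,0,0,1],[0,0,0,0,0,0,1],[0,0,0,0,0,0,1]],
  ],
)

```text
clock: 8.45
eef_pos: [0.6117, 0.2059, 0.1271]
tool_rot: [0.62, 0.741, 0.197, 0.166]
ft_force: [2.1, -0.4, -2.2]
grip_width: 0.0455
```

```bash
python3 - <<'E'
from capm import *
st();c=camera('wrist');save('wrist8.png',c);print(capm(c).tolist())
E
```

```text
t 8.45 p [0.6117 0.2059 0.1271] rel cap es,ey,n mm [ -0.2   0.  -22.1] F(es,ey,n) [ 0.67 -0.76 -2.91] grip 0.0455
rot to align (deg) [ 0.07 -0.13 -0.  ] j [ 0.37  0.23 -0.39  0.44 -0.1   1.74]
[[202.0, 0.5, 42.7], [210.0, 0.69, 44.89], [218.0, 0.7, 45.25], [226.0, 0.7, 44.87], [234.0, 0.52, 44.86], [242.0, 0.53, 44.48], [250.0, 0.53, 44.87], [258.0, 0.54, 44.49], [266.0, 0.54, 44.9], [274.0, 0.55, 44.52], [282.0, 0.55, 44.15], [290.0, 0.76, 44.17], [298.0, 0.56, 44.2]]
```

View pics/wrist8.png

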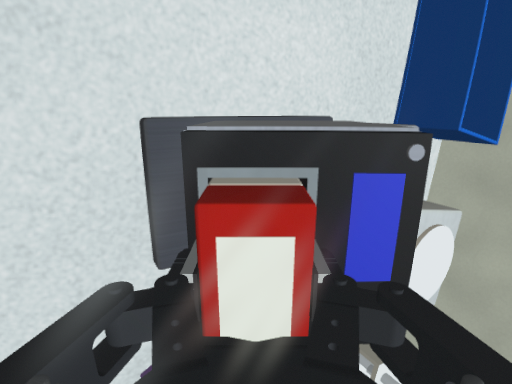

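Gripped at 45.5 mm with under 3 N at the wrist; the cap at (256,260) is centred between the pads. Drawing out gently along the slope.

Call:
move_arm(
  moves=[
    [[-0.006,-0.001,0.0104,0,0,0,1],[-0.006,-0.001,0.0104,0,0,0,1],[-0.006,-0.001,0.0104,0,0,0,1],[-0.006,-0.001,0.0104,0,0,0,1]],
  ],
)

```text
clock: 8.83
eef_pos: [0.5999, 0.2035, 0.1479]
tool_rot: [0.62, 0.741, 0.197, 0.166]
ft_force: [2.1, 0.4, -4.2]
grip_width: 0.0457
```

```bash
python3 -c "
from st import *
st()"
```

```text
t 8.83 p [0.5999 0.2035 0.1479] rel cap es,ey,n mm [-0.2 -0.2  2. ] F(es,ey,n) [-0.23  0.03 -4.66] grip 0.0457
rot to align (deg) [ 0.11 -0.13  0.05] j [ 0.38  0.18 -0.39  0.49 -0.1   1.75]
```

Tracking straight. Continuing.

Call:
move_arm(
  moves=[
    [[-0.008,-0.0014,0.014,0,0,0,1],[-0.008,-0.0014,0.014,0,0,0,1],[-0.008,-0.0014,0.014,0,0,0,1],[-0.008,-0.0014,0.014,0,0,0,1],[-0.008,-0.0014,0.014,0,0,0,1],[-0.008,-0.0014,0.014,0,0,0,1]],
  ],
)

```text
clock: 9.33
eef_pos: [0.5709, 0.1981, 0.193]
tool_rot: [0.62, 0.741, 0.195, 0.165]
ft_force: [0.0, -0.4, -3.7]
grip_width: 0.0451
```

```bash
python3 -c "
from st import *
st()"
```

```text
t 9.33 p [0.5709 0.1981 0.193 ] rel cap es,ey,n mm [-3.2 -0.4 55.8] F(es,ey,n) [-1.88 -0.37 -3.17] grip 0.0451
rot to align (deg) [ 0.18 -0.38  0.02] j [ 0.39  0.08 -0.37  0.61 -0.11  1.76]
```

Call:
move_arm(
  moves=[
    [[-0.012,-0.002,0.021,0,0,0,1],[-0.012,-0.002,0.021,0,0,0,1],[-0.012,-0.002,0.021,0,0,0,1],[-0.012,-0.002,0.021,0,0,0,1],[0,0,0.02,0,0,0,1],[0,0,0.02,0,0,0,1],[0,0,0,0,0,0,1]],
  ],
)

```text
clock: 9.92
eef_pos: [0.5336, 0.1909, 0.2546]
tool_rot: [0.621, 0.744, 0.188, 0.159]
ft_force: [1.5, -0.2, -2.6]
grip_width: 0.0452
```

```bash
python3 - <<'E'
from st import *
st();c=camera('wrist');save('wrist9.png',c)
s=camera('scene');cv2.imwrite('pics/s9.png',cv2.resize(s['pixels'][180:350,210:370],None,fx=4,fy=3.5)[:,:,::-1])
E
```

```text
t 9.92 p [0.5336 0.1909 0.2546] rel cap es,ey,n mm [ -5.3  -0.9 128.2] F(es,ey,n) [-0.03 -0.44 -2.96] grip 0.0452
rot to align (deg) [ 0.46 -1.4  -0.12] j [ 0.41 -0.03 -0.31  0.8  -0.11  1.77]
```

View pics/s9.png

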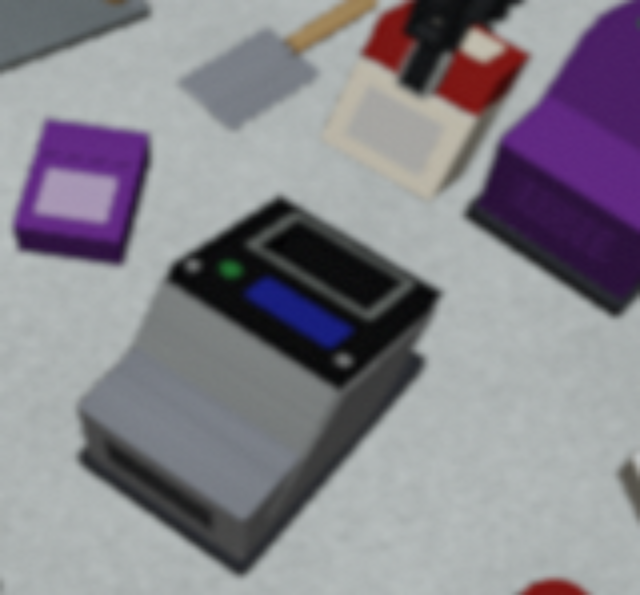

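The cassette is clear of the bay and held by its cap (crop (430,90)); the bay is empty. Carrying it to the reader while turning it upright.

Call:
move_arm(
  moves=[
    [[0.003,-0.064,0,-0.028,0.157,0,1],[0.003,-0.064,0,-0.028,0.157,0,1],[0.003,-0.064,0,-0.028,0.157,0,1],[0.003,-0.064,0,-0.028,0.157,0,1],[0.003,-0.064,0,-0.028,0.157,0,1],[0.003,-0.064,0,-0.028,0.157,0,1],[0.003,-0.064,0,0,0,-0.16,1],[0.003,-0.064,0,0,0,-0.16,1]],
  ],
)

```text
clock: 10.68
eef_pos: [0.5356, -0.0683, 0.2395]
tool_rot: [0.698, 0.716, -0.013, -0.021]
ft_force: [0.6, -0.2, -3.4]
grip_width: 0.045
```

Call:
move_arm(
  moves=[
    [[0.003,-0.06,0,0,0,-0.16,1],[0.003,-0.06,0,0,0,-0.16,1],[0.003,-0.05,0,0,0,-0.15,1],[0,0,0,0,0,0,1],[0,0,0,0,0,0,1]],
  ],
)

```text
clock: 11.1
eef_pos: [0.5402, -0.166, 0.23]
tool_rot: [0.788, 0.615, -0.015, -0.025]
ft_force: [0.0, -0.6, -3.4]
grip_width: 0.0449
```

```bash
cat > rd.py <<'E'
from h import *
from scipy.spatial.transform import Rotation as Ro
th=np.radians(-13.65);ex=np.array([np.cos(th),np.sin(th),0]);ey=np.array([-ex[1],ex[0],0]);ez=np.array([0,0,1.])
C=np.array([.5749,-.2608,.016])
def st():
    o=get_obs();p=o['eef_pos'];R=Ro.from_quat(o['tool_rot']).as_matrix();B=np.array([ex,ey,ez])
    tgt=C-.023*ex+.038*ey
    print('t',round(o['clock'],2),'p',p.round(4),'rel target rx,ry,z mm',(B@(p-tgt)*1000).round(1),'F rx,ry,z',(B@o['ft_force']).round(2),'tau',(B@o['ft_torque']).round(2),'grip',round(o['grip_width'],4))
    D=np.c_[ey,ex,-ez];print('rot to align deg world',Ro.from_matrix(D@R.T).as_rotvec(degrees=True).round(2),'j',o['joint_pos'].round(2))
E
python3 - <<'E'
from rd import *
st();c=camera('wrist');save('wrist10.png',c)
import pickle
t=camera('top');s=camera('scene');save('scene10.png',s);save('top10.png',t);pickle.dump((c,t,s),open('p10.pkl','wb'))
E
```

```text
t 11.1 p [ 0.5402 -0.166   0.23  ] rel target rx,ry,z mm [-33.1  45.9 214. ] F rx,ry,z [ 0.18 -0.57 -3.41] tau [ 0.03 -0.08  0.03] grip 0.0449
rot to align deg world [-1.2  -3.06  0.38] j [-0.3   0.42  0.31  1.52  0.    1.51]
```

View pics/wrist10.png

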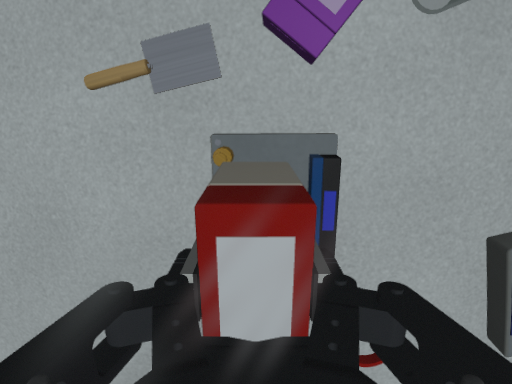

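View pics/scene10.png

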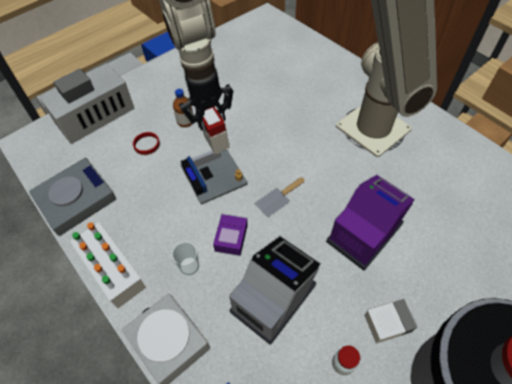

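Upright over the reader, red cap up, with the plate, weight (222,157) and blue fence (318,190) in view. Checking the cassette's tilt in the grip from the cap plane, then levelling and descending.

```bash
python3 - <<'E'
from rd import *
import pickle
c,t,s=pickle.load(open('p10.pkl','rb'))
P=pts(c);m=np.zeros(P.shape[:2],bool);m[192:325,212:300]=True;m&=c['range_z']>.05
o=get_obs();R=Ro.from_quat(o['tool_rot']).as_matrix();L=(P[m]-o['eef_pos'])@R
w=np.ones(len(L),bool);A=np.c_[L[:,:2],np.ones(len(L))]
for _ in range(6):
    x=np.linalg.lstsq(A[w],L[w,2],rcond=None)[0];r=L[:,2]-A@x;w=abs(r)<.003
print('cap top in tool: slopes deg',np.degrees(x[:2]),'z at axis mm',x[2]*1000,w.mean(), 'L range',L[w].min(0),L[w].max(0))
# image edges of cap top in jaw direction
d=c['pixels'].astype(int);red=(d[...,0]>d[...,1]*2)&(d[...,0]>80)
for row in range(195,325,20):
    u=np.where(red[row,180:330])[0]+180
    q=cast(c,[[u[0]-.5,row],[u[-1]+.5,row]],o['eef_pos']+R@[0,0,x[2]],R[:,2]);q=(q-o['eef_pos'])@R*1000;print(row,q.round(1).tolist())
E
```

```text
cap top in tool: slopes deg [0.58549448 0.23862489] z at axis mm -61.899719459311896 0.9254333276128368 L range [-0.01824535 -0.01723704 -0.06402018] [ 0.03589852  0.01954749 -0.05847798]Traceback (most recent call last):
  File "<stdin>", line 14, in <module>
IndexError: index 0 is out of bounds for axis 0 with size 0
```

Call:
move_arm(
  moves=[
    [[0.005,-0.014,-0.05,-0.02,-0.05,0.006,1],[0.005,-0.014,-0.05,-0.02,-0.05,0.006,1],[0.005,-0.014,-0.05,0,0,0,1],[0.005,-0.014,-0.05,0,0,0,1],[0.005,-0.014,-0.03,0,0,0,1],[0,0,0,0,0,0,1],[0,0,0,0,0,0,1]],
  ],
)

```text
clock: 11.83
eef_pos: [0.5552, -0.1892, 0.1151]
tool_rot: [0.779, 0.627, 0.003, 0.003]
ft_force: [-0.0, -0.2, -2.0]
grip_width: 0.0453
```

```bash
python3 - <<'E'
from rd import *
st()
E
```

```text
t 11.83 p [ 0.5552 -0.1892  0.1151] rel target rx,ry,z mm [-13.1  26.9  99.1] F rx,ry,z [ 0.03 -0.23 -2.02] tau [ 0.09 -0.04 -0.01] grip 0.0453
rot to align deg world [ 0.03  0.51 -1.28] j [-0.33  0.46  0.07  1.18  0.    1.46]
```

Cap top at tool z of -61.9 mm, which matches the expected grasp, and tilt in the grip is under 0.6°. Descending to just above the plate.

Call:
move_arm(
  moves=[
    [[-0.002,-0.006,-0.028,0,0.017,-0.043,1],[-0.002,-0.006,-0.028,0,0,0,1],[-0.001,-0.006,-0.025,0,0,0,1],[0,-0.004,-0.014,0,0,0,1],[0,0,0,0,0,0,1],[0,0,0,0,0,0,1]],
  ],
)

```text
clock: 12.33
eef_pos: [0.5572, -0.1971, 0.0707]
tool_rot: [0.785, 0.619, 0.002, 0.004]
ft_force: [0.4, -0.3, -3.4]
grip_width: 0.0451
```

```bash
python3 - <<'E'
from rd import *
st();c=camera('wrist');save('wrist11.png',c)
E
```

```text
t 12.33 p [ 0.5572 -0.1971  0.0707] rel target rx,ry,z mm [-9.2 19.7 54.7] F rx,ry,z [ 0.45 -0.19 -3.38] tau [-0.01  0.06 -0.01] grip 0.0451
rot to align deg world [ 0.18  0.48 -0.13] j [-0.34  0.5   0.02  1.08 -0.    1.47]
```

View pics/wrist11.png

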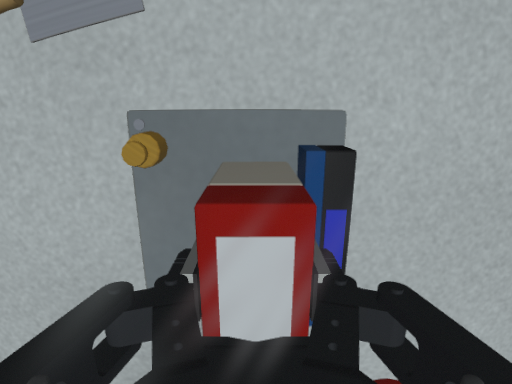

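Call:
move_arm(
  moves=[
    [[-0.002,0,-0.01,0.006,0.016,0,1],[0,0,-0.008,0,0,0,1],[0,0,-0.005,0,0,0,1],[0,0,0,0,0,0,1]],
  ],
)

```text
clock: 12.72
eef_pos: [0.5584, -0.1973, 0.0612]
tool_rot: [0.785, 0.619, 0.001, 0.002]
ft_force: [0.2, 0.6, -4.2]
grip_width: 0.0449
```

```bash
python3 - <<'E'
from rd import *
st()
E
```

```text
t 12.72 p [ 0.5584 -0.1973  0.0612] rel target rx,ry,z mm [-8.  19.8 45.2] F rx,ry,z [ 0.06  0.65 -4.16] tau [-0.01  0.04  0.  ] grip 0.0449
rot to align deg world [ 0.07  0.25 -0.15] j [-0.34  0.51  0.02  1.07  0.    1.47]
```

Call:
move_arm(
  moves=[
    [[0,0,-0.003,0,0,0,1],[0,0,-0.003,0,0,0,1],[0,0,-0.003,0,0,0,1],[0,0,-0.003,0,0,0,1]],
  ],
)

```text
clock: 13.05
eef_pos: [0.559, -0.1975, 0.0554]
tool_rot: [0.785, 0.619, 0.002, 0.002]
ft_force: [0.3, -0.2, -4.0]
grip_width: 0.0453
```

```bash
python3 - <<'E'
from rd import *
st()
E
```

```text
t 13.05 p [ 0.559  -0.1975  0.0554] rel target rx,ry,z mm [-7.4 19.7 39.4] F rx,ry,z [ 0.36 -0.09 -3.99] tau [ 0.    0.03 -0.02] grip 0.0453
rot to align deg world [ 0.1   0.33 -0.14] j [-0.34  0.52  0.01  1.05  0.    1.47]
```

Call:
move_arm(
  moves=[
    [[0,0,-0.002,0,0,0,1],[0,0,-0.002,0,0,0,1]],
  ],
)

```text
clock: 13.22
eef_pos: [0.559, -0.1975, 0.0546]
tool_rot: [0.785, 0.619, 0.002, 0.003]
ft_force: [-4.1, 1.6, 8.5]
grip_width: 0.045
```

```bash
python3 - <<'E'
from rd import *
st()
E
```

```text
t 13.22 p [ 0.559  -0.1975  0.0546] rel target rx,ry,z mm [-7.4 19.7 38.6] F rx,ry,z [-4.38  0.62  8.49] tau [ 0.13  1.16 -0.02] grip 0.045
rot to align deg world [ 0.11  0.36 -0.14] j [-0.34  0.52  0.01  1.05  0.    1.47]
```

Plate contact felt at z 0.0546, just where expected. Easing off about 1 mm and sliding toward the corner.

Call:
move_arm(
  moves=[
    [[0,0,0.003,0,0.011,0,1],[0.0006,-0.0084,0,0,0,0,1],[0.0006,-0.0084,0,0,0,0,1],[0.0006,-0.0084,0,0,0,0,1],[0.0006,-0.006,0,0,0,0,1],[0,0,0,0,0,0,1]],
  ],
)

```text
clock: 13.72
eef_pos: [0.5606, -0.2151, 0.0558]
tool_rot: [0.785, 0.619, -0.001, 0.001]
ft_force: [1.0, -1.3, -3.9]
grip_width: 0.0457
```

```bash
python3 - <<'E'
from rd import *
st()
E
```

```text
t 13.72 p [ 0.5606 -0.2151  0.0558] rel target rx,ry,z mm [-1.7  3.  39.8] F rx,ry,z [ 1.31 -1.01 -3.9 ] tau [-0.03  0.02  0.03] grip 0.0457
rot to align deg world [ 0.15  0.03 -0.14] j [-0.37  0.54  0.04  1.07 -0.    1.44]
```

Call:
move_arm(
  moves=[
    [[-0.0005,-0.002,0,0,0,0,1],[-0.0005,-0.002,0,0,0,0,1],[-0.0005,-0.002,0,0,0,0,1]],
  ],
)

```text
clock: 13.97
eef_pos: [0.5597, -0.2179, 0.0552]
tool_rot: [0.786, 0.619, 0.0, 0.0]
ft_force: [0.9, 5.2, -1.2]
grip_width: 0.0454
```

```bash
python3 - <<'E'
from rd import *
st()
E
```

```text
t 13.97 p [ 0.5597 -0.2179  0.0552] rel target rx,ry,z mm [-1.9  0.1 39.2] F rx,ry,z [-0.38  5.23 -1.25] tau [ 0.94  0.12 -0.1 ] grip 0.0454
rot to align deg world [ 0.01  0.02 -0.11] j [-0.37  0.54  0.04  1.07 -0.    1.44]
```

Metal fence touched (5 N). Now toward the blue fence, keeping a light push on both.

Call:
move_arm(
  moves=[
    [[0.002,-0.0008,0,0,0,0,1],[0.002,-0.0008,0,0,0,0,1]],
  ],
)

```text
clock: 14.13
eef_pos: [0.5612, -0.2182, 0.055]
tool_rot: [0.786, 0.619, -0.0, -0.001]
ft_force: [-0.1, 0.3, -4.0]
grip_width: 0.0451
```

```bash
python3 - <<'E'
from rd import *
st()
E
```

```text
t 14.13 p [ 0.5612 -0.2182  0.055 ] rel target rx,ry,z mm [-0.4  0.1 39. ] F rx,ry,z [-0.2   0.26 -4.04] tau [ 0.16  0.12 -0.01] grip 0.0451
rot to align deg world [-0.05 -0.04 -0.12] j [-0.37  0.54  0.05  1.08  0.    1.44]
```

Call:
move_arm(
  moves=[
    [[0.0016,-0.0018,0,0,0,0,1],[0.0016,-0.0018,0,0,0,0,1],[0.0016,-0.0018,0,0,0,0,1]],
  ],
)

```text
clock: 14.38
eef_pos: [0.5614, -0.2183, 0.055]
tool_rot: [0.785, 0.619, -0.0, -0.004]
ft_force: [-3.2, 5.5, -1.2]
grip_width: 0.0454
```

```bash
python3 - <<'E'
from rd import *
st()
E
```

```text
t 14.38 p [ 0.5614 -0.2183  0.055 ] rel target rx,ry,z mm [-0.2  0.1 39. ] F rx,ry,z [-4.42  4.58 -1.18] tau [ 0.62  0.87 -0.13] grip 0.0454
rot to align deg world [-0.32 -0.32 -0.17] j [-0.37  0.55  0.06  1.09  0.    1.43]
```

Both fences loaded at about 4.5 N. Holding the press a little harder while settling onto the plate.

Call:
move_arm(
  moves=[
    [[0.002,-0.0024,-0.001,-0.01,-0.01,0,1],[0.002,-0.0024,-0.001,0,0,0,1],[0.002,-0.0024,-0.001,0,0,0,1],[0.002,-0.0024,-0.001,0,0,0,1]],
  ],
)

```text
clock: 14.72
eef_pos: [0.5614, -0.2182, 0.055]
tool_rot: [0.785, 0.62, -0.0, -0.006]
ft_force: [-4.3, 5.6, 2.8]
grip_width: 0.0454
```

```bash
python3 - <<'E'
from rd import *
st()
E
```

```text
t 14.72 p [ 0.5614 -0.2182  0.055 ] rel target rx,ry,z mm [-0.2  0.2 39. ] F rx,ry,z [-5.49  4.47  2.76] tau [ 0.75  1.05 -0.26] grip 0.0454
rot to align deg world [-0.48 -0.42 -0.23] j [-0.37  0.55  0.06  1.09  0.01  1.43]
```

Call:
move_arm(
  moves=[
    [[0.003,-0.0036,0.0005,-0.016,-0.014,-0.007,1],[0.003,-0.0036,0,-0.016,-0.014,-0.007,1],[0.003,-0.0036,0,-0.01,-0.01,-0.007,1],[0.003,-0.0036,-0.0005,-0.01,-0.01,-0.007,1],[0.003,-0.0036,-0.0005,-0.01,-0.01,-0.007,1]],
  ],
)

```text
clock: 15.13
eef_pos: [0.5611, -0.2183, 0.0547]
tool_rot: [0.788, 0.616, 0.001, 0.006]
ft_force: [-4.6, 5.0, 3.7]
grip_width: 0.0451
```

```bash
python3 - <<'E'
from rd import *
st();c=camera('wrist');save('wrist12.png',c);s=camera('scene');cv2.imwrite('pics/s12.png',cv2.resize(s['pixels'][100:220,150:270],None,fx=5,fy=4.8)[:,:,::-1])
E
```

```text
t 15.13 p [ 0.5611 -0.2183  0.0547] rel target rx,ry,z mm [-0.4  0.  38.7] F rx,ry,z [-5.67  3.77  3.75] tau [1.17 2.03 0.55] grip 0.0451
rot to align deg world [0.49 0.47 0.3 ] j [-0.37  0.53  0.03  1.06 -0.01  1.45]
```

View pics/s12.png

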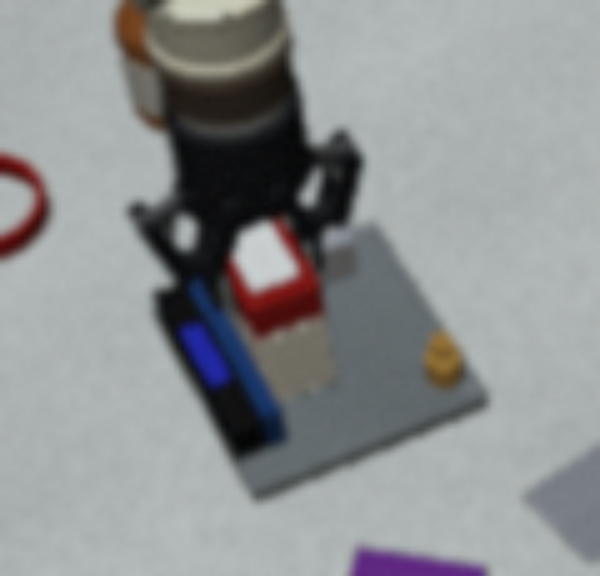

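View pics/wrist12.png

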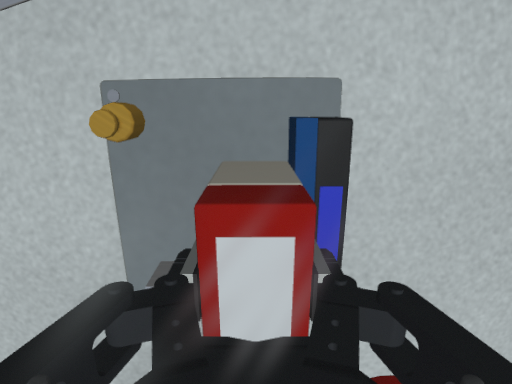

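Cassette upright in the corner in both views. One more clean firm press with the plate load eased and the rotation brought back.

Call:
move_arm(
  moves=[
    [[0.003,-0.005,0.002,0.012,0.012,0.008,1],[0.003,-0.005,0.0005,0.004,0.004,0.003,1],[0.003,-0.005,0,0,0,0,1],[0.003,-0.005,0,0,0,0,1]],
  ],
)

```text
clock: 15.57
eef_pos: [0.5614, -0.2184, 0.0555]
tool_rot: [0.784, 0.62, 0.001, -0.011]
ft_force: [-5.1, 8.1, 3.3]
grip_width: 0.0454
```

```bash
python3 - <<'E'
from rd import *
st()
E
```

```text
t 15.57 p [ 0.5614 -0.2184  0.0555] rel target rx,ry,z mm [-0.2  0.  39.5] F rx,ry,z [-6.83  6.69  3.31] tau [ 1.36  1.41 -0.34] grip 0.0454
rot to align deg world [-1.06 -0.67 -0.3 ] j [-0.38  0.55  0.07  1.1   0.01  1.43]
```

6.8 N and 6.7 N on the fences. Squaring the tool again with a light press before release.

Call:
move_arm(
  moves=[
    [[0.0012,-0.0014,-0.0015,-0.015,-0.009,-0.004,1],[0.001,-0.0012,-0.001,-0.008,-0.005,-0.003,1],[0.001,-0.0012,0,0,0,0,1]],
  ],
)

```text
clock: 15.82
eef_pos: [0.5614, -0.2182, 0.0552]
tool_rot: [0.785, 0.619, -0.0, -0.006]
ft_force: [-3.1, 3.1, -1.4]
grip_width: 0.045
```

```bash
python3 - <<'E'
from rd import *
st()
E
```

```text
t 15.82 p [ 0.5614 -0.2182  0.0552] rel target rx,ry,z mm [-0.2  0.2 39.2] F rx,ry,z [-3.78  2.26 -1.45] tau [ 0.58  0.81 -0.03] grip 0.045
rot to align deg world [-0.54 -0.42 -0.15] j [-0.37  0.55  0.06  1.09  0.01  1.43]
```

Call:
move_arm(
  moves=[
    [[0.001,-0.0012,-0.0012,-0.012,-0.009,-0.003,1],[0.001,-0.0012,-0.0008,-0.003,-0.002,0,1],[0.0006,-0.0008,0,0,0,0,1]],
  ],
)

```text
clock: 16.07
eef_pos: [0.5613, -0.2182, 0.0549]
tool_rot: [0.785, 0.619, -0.0, -0.003]
ft_force: [-2.3, 2.4, -2.7]
grip_width: 0.0451
```

```bash
python3 - <<'E'
from rd import *
st()
E
```

```text
t 16.07 p [ 0.5613 -0.2182  0.0549] rel target rx,ry,z mm [-0.3  0.2 38.9] F rx,ry,z [-2.81  1.81 -2.72] tau [ 0.62  0.59 -0.01] grip 0.0451
rot to align deg world [-0.24 -0.22 -0.13] j [-0.37  0.55  0.05  1.08  0.    1.43]
```

Square and lightly pressed; opening.

Call:
move_arm(
  moves=[
    [[0.0004,-0.0006,-0.0006,-0.003,-0.003,0,1],[0,0,0,0,0,0,-1],[0,0,0,0,0,0,-1],[0,0,0,0,0,0,-1],[0,0,0,0,0,0,-1],[0,0,0,0,0,0,-1],[0,0,0,0,0,0,-1]],
  ],
)

```text
clock: 16.65
eef_pos: [0.5677, -0.2239, 0.058]
tool_rot: [0.786, 0.618, 0.002, 0.006]
ft_force: [-0.2, 0.0, 0.4]
grip_width: 0.0855
```

```bash
python3 - <<'E'
from rd import *
st();c=camera('wrist');save('wrist13.png',c)
E
```

```text
t 16.65 p [ 0.5677 -0.2239  0.058 ] rel target rx,ry,z mm [ 7.3 -3.8 42. ] F rx,ry,z [-0.21 -0.03  0.39] tau [ 0.01  0.05 -0.01] grip 0.0855
rot to align deg world [ 0.4   0.6  -0.04] j [-0.37  0.54  0.06  1.07 -0.    1.43]
```

View pics/wrist13.png

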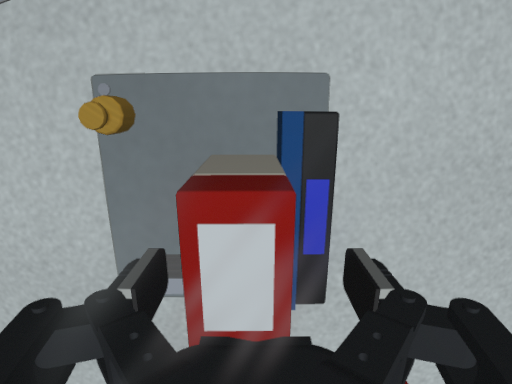

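Released; the fingers stand clear on both sides. Withdrawing straight up.

Call:
move_arm(
  moves=[
    [[-0.004,0.002,0.01,0,0,0,-1],[-0.004,0.002,0.02,0,0,0,-1],[0,0,0.04,0,0,0,-1],[0,0,0.06,0,0,0,-1],[0,0,0.07,0,0,0,-1],[0,0,0.07,0,0,0,-1],[0,0,0.05,0,0,0,-1],[0,0,0,0,0,0,-1]],
  ],
)

```text
clock: 17.37
eef_pos: [0.5579, -0.2197, 0.2273]
tool_rot: [0.786, 0.618, 0.0, 0.004]
ft_force: [0.0, 0.0, 0.8]
grip_width: 0.0858
```

Call:
move_arm(
  moves=[
    [[-0.06,0.05,0.02,0,0,0,-1],[-0.06,0.05,0,0,0,0,-1],[0,0,0,0,0,0,-1],[0,0,0,0,0,0,-1]],
  ],
)

```text
clock: 17.7
eef_pos: [0.4931, -0.1677, 0.2329]
tool_rot: [0.786, 0.618, -0.003, -0.001]
ft_force: [0.6, -0.3, 0.5]
grip_width: 0.0853
```

```bash
python3 - <<'E'
from rd import *
import pickle
st();c=camera('wrist');save('wrist14.png',c);s=camera('scene');save('scene14.png',s);t=camera('top');save('top14.png',t)
pickle.dump((c,s,t),open('p14.pkl','wb'))
E
```

```text
t 17.7 p [ 0.4931 -0.1677  0.2329] rel target rx,ry,z mm [-78.5  33.2 216.9] F rx,ry,z [ 0.65 -0.18  0.54] tau [ 0.   -0.03 -0.02] grip 0.0853
rot to align deg world [ 0.13 -0.27  0.02] j [-0.33  0.28  0.12  1.42 -0.    1.48]
```

View pics/wrist14.png

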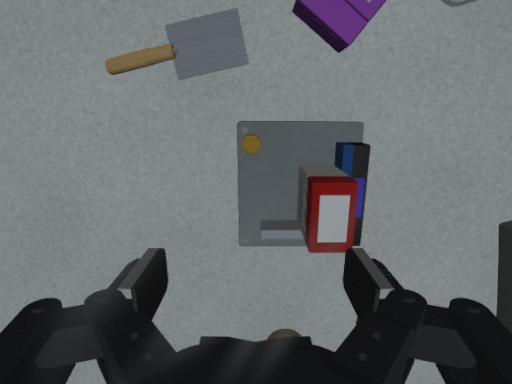

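View pics/scene14.png

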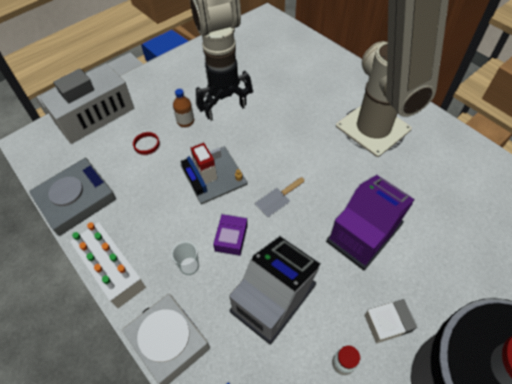

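The cassette stands in the corner, red cap at (332,213). Measuring its top rectangle against the target.

```bash
python3 - <<'E'
from rd import *
import pickle
c,s,t=pickle.load(open('p14.pkl','rb'))
P=pts(c);d=c['pixels'].astype(int)
m=np.zeros(d.shape[:2],bool);m[197:242,320:348]=True;m&=d.min(-1)>120
p=P[m];A=np.c_[p[:,:2],np.ones(len(p))];w=np.ones(len(p),bool)
for _ in range(5):
    x=np.linalg.lstsq(A[w],p[w,2],rcond=None)[0];w=abs(p[:,2]-A@x)<.003
print('top z',np.median(p[:,2]),'expect .116; slopes deg',np.degrees(x[:2]),len(p))
up=cv2.resize(c['pixels'],None,fx=4,fy=4,interpolation=cv2.INTER_CUBIC).astype(int)
for nm,k in (('label',up.min(-1)>115),('red',(up[...,0]>90)&(up[...,0]>2*up[...,1]))):
    k[:160*4]=0;k[262*4:]=0;k[:,:295*4]=0;k[:,368*4:]=0
    cs,_=cv2.findContours(k.astype(np.uint8),cv2.RETR_EXTERNAL,cv2.CHAIN_APPROX_NONE)
    cc=max(cs,key=cv2.contourArea).reshape(-1,2)
    q=cast(c,(cc+.5)/4-.5,np.array([0,0,.116]),np.array([0,0,1.]));u=np.c_[(q-C)@ex,(q-C)@ey]*1000
    r=cv2.minAreaRect(u.astype(np.float32));print(nm,'centre from corner',np.round(r[0],1),'size',np.round(r[1],1),'ang',r[2])
# blue fence inner top edge from this view
z=P[...,2];R=np.zeros(z.shape,bool);R[135:255,235:372]=True
L=np.stack([(P-C)@ex,(P-C)@ey],-1)*1000
b=R&(z>.047)&(z<.056)&(d[...,2]>d[...,0]+25)&(L[...,1]>85)
print('blue',b.sum(),np.percentile(L[b][:,0],[2,98]) if b.any() else '')
g=R&(z>.047)&(z<.056)&(d[...,1]>90)&(L[...,0]<-50);print('metal',g.sum(),np.percentile(L[g][:,1],[2,98]))
pl=R&(z>.01)&(z<.022);r=cv2.minAreaRect((P[pl][:,:2]*1000).astype(np.float32));print('plate',r)
wt=R&(d[...,0]>d[...,2]+40)&(L[...,0]<-70);print('weight',P[wt].mean(0))
# dock bay in scene, spare etc unchanged
E
```

```text
top z 0.11716610800164518 expect .116; slopes deg [0.08034997 0.34478044] 1237
label centre from corner [-23.   37.3] size [30.  49.8] ang 0.14995373785495758
red centre from corner [-23.2  38.2] size [74.4 45.2] ang 89.97150421142578
blue 193 [-0.29866143 11.92119856]
metal 414 [-11.90001422 107.5413546 ]
plate ((539.9722290039062, -213.89987182617188), (151.68020629882812, 158.96653747558594), 76.53054809570312)
weight [ 0.49655602 -0.13271398  0.06011021]
```

```bash
python3 - <<'E'
import pickle,numpy as np,cv2
s0=pickle.load(open('scene0.pkl','rb'))['pixels'].astype(int);s1=pickle.load(open('p14.pkl','rb'))[1]['pixels'].astype(int)
m=(abs(s0-s1).max(-1)>40).astype(np.uint8)
n,_,st,_=cv2.connectedComponentsWithStats(m)
print([x.tolist() for x in st[1:] if x[4]>15])
E
```

```text
[[191, 0, 72, 121, 4449], [355, 0, 11, 57, 469], [386, 0, 19, 98, 631], [409, 0, 6, 46, 131], [410, 0, 38, 100, 1744], [367, 4, 20, 40, 350], [365, 42, 22, 24, 274], [408, 47, 9, 22, 66], [357, 58, 12, 45, 268], [369, 87, 19, 16, 169], [398, 88, 32, 29, 525], [368, 101, 25, 12, 160], [190, 142, 25, 38, 457], [276, 244, 34, 25, 378]]
```

Placed at (-23.2, +38.2) mm from the corner, against a target of (-23, +38), and square to about 0.15°. Only the arm, the cassette and the bay changed in the scene view. Handing in.

```bash
python3 -c "
from workcell import *
print(job_done())"
```

```text
the job is handed in; nothing more can be done
None
```

The job is handed in at about 18 s of the 61 s allowed; the hand-in reported no verdict. I pressed the red-capped cassette to its end stop (about 25 N) and it sprung up. I then drew it out along the slope, stood it on the reader, pressed it into the corner while held and let go.

**Last checks**
- **Position:** the cap centre is at (-23.2, +38.2) mm from the corner, against a target of (-23, +38). It is square to about 0.15°, and the tilt is under 0.4°.
- **Height:** the top reads 0.117 m, against 0.116 m expected and within camera error.
- **Corner press:** the wrist force showed about 6.8 N toward the blue fence and 6.7 N toward the metal fence. Part of that may be friction on the plate.
- **Bystanders:** a before-and-after picture shows changes only at the arm, the cassette and the dock bay. The robot is clear of everything.
- **Not checked directly:** I could not read the carriage travel. I took it as sprung up because the cassette stood about 39 mm proud before I drew it out.

**One disagreement:** both cameras showed the fingertips about 28 mm behind the reported TCP when shut, not 11 mm ahead as `tcp_to_tips` says. I worked from the camera value, and the contacts with the cap and the plate came within 1–3 mm of where it predicted.

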